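# Change over the drilling fixture to the bearing block hidden in the parts box

## Task

Change over the drilling fixture: take the finished bright bearing block out of its nest and lay it in the wooden tool tray. The next, black bearing block lies somewhere on the floor of the deep, dark parts box among a few other things: take the other things out and set them in the tray too, feel across the floor of the box for the block, lift it out and set it flat in the nest, down between the four fences. Then press the red-knobbed lever down until the sprung catch snaps over it and holds it with the foot bearing on the block, and let go; do not disturb the oil can.

Things in the scene. Friction and masses are not known exactly. Their poses are not given: they have to be found in the camera images.
- parts_box: deep open grey steel box, black inside, fixed to the bench: outside 188 (its x) x 228 (its y) x 75 mm high, walls 4 mm. Origin: centre of its underside. It holds 1 to 3 of the things below and the BEARING BLOCK (see box_floor), whose place is not reported: find it by touch
- box_floor (a point): centre of the box's inner floor, 180 x 220 mm, 7 mm above the bench; axes as the box's. The bearing block (black steel, 0.28 to 0.56 kg) lies flat at the start, its long side within 0.25 rad of the box's y, its centre within 50 mm (x) and 65 mm (y) of here. Foot 66 x 40 x 12 mm; on its middle a 40 x 40 mm housing, sides flush with the foot's long sides, flat top 34 mm up: grip it across its width
- tool_tray: shallow wooden tray fixed to the bench, empty at the start, 170 (its x) x 220 (its y) x 30 mm high, walls and floor 7 mm. Origin: centre of its underside
- wood_block: hardwood packing block, 45 (its x) x 90 (its y) x 34 mm, 0.1 to 0.25 kg, lying in the parts box (absent in some runs). Origin: centre of its underside. Grip across the 45 mm
- tape_measure: yellow pocket tape standing on edge, case 35 mm thick (its x), 66 mm long (its y from -27 to +39 mm), 60 mm high, 0.21 kg, in the parts box (absent in some runs). Origin: on its underside. Grip across the 35 mm at its y = +6 mm
- steel_spacer: brown turned steel spacer (spool) standing on end, 34 mm in diameter, 54 mm high, 0.19 kg, in the parts box (absent in some runs). Origin: centre of its underside
- finished_block: finished bearing block, bright metal with brass bushes, lying in the nest at the start, long side along the fixture's x: same shape and size as the one to be found (see box_floor), 0.4 kg. Origin: centre of its underside, x along its 66 mm length. Grip across its y (40 mm), fingertips above the 8 mm fences
- fixture: drilling fixture fixed to the bench: plywood board 18 mm thick, from -70 to +160 mm along its x, -175 to +75 mm along its y. Origin: on the bench under the middle of the nest. A shaft along y at x = +120 mm in two green bearings (y = +40 and -108, 86 mm high) carries the foot arm at y = 0, which stands up behind the nest (its foot at x = +72, 200 mm high), and the hand lever at y = -135
- nest (a point): middle of the nest's floor, 18 mm above the bench; axes as the fixture's. The nest is a pocket 76 mm along the fixture's x by 48 mm along its y between four steel fences 10 mm wide and 8 mm high; the bearing block goes in with its long side along x (either way round)
- lever (a joint): turn of the hand lever (rad): 0 as found, sprung up (slanting up at 72 degrees towards the fixture's -x); it grows as the knob is pressed down. At about 1.36 (6 degrees below level) the foot bears on the block and the catch snaps over the lever; stop at 1.45. It springs back up if let go before the catch holds. Takes up to about 20 N at the knob
- lever_knob (a point): centre of the red ball knob, 30 mm in diameter, at the end of the hand lever; it moves with the lever, 150 mm from the hinge, in the fixture's plane y = -135 mm. It can be gripped from above across the fixture's y and turns between the fingers about that axis
- lever_hinge (a point): point on the lever's axis in the plane in which the knob moves, 70 mm above the bench; the axis is the fixture's y
- foot (a joint): how far the sprung foot (28 mm round black pad, 1200 N/m) at the end of the foot arm is pushed in (m): 0 when free; about 0.006 when the lever is caught over the bearing block flat in the nest, over 0.012 if the block lies on a fence, 0 if the nest is empty; stop at 0.014
- catch (a joint): turn of the sprung catch beside the lever's path (rad): 0 upright; it is pushed up to 0.3 aside while the lever passes and snaps back to 0 over it. It stands at the fixture's x = +16, y = -130 to -168 mm, up to 95 mm high. To free the lever, push its red tab towards the fixture's -y while the lever is pressed
- oil_can: bystander: oil can with a long thin bent spout, 69 x 80 x 156 mm, beside the work. Origin: centre of its underside

How it is judged:
By the outcome, as a careful person would: the job done as asked, in the order asked, and still so for the second after the job is handed in, with the robot touching nothing.
Of wood_block, tape_measure, steel_spacer only 1 to 3 are there at a start; the rules pass over those that are not, and their reading is None.
At some moment in a run one of wood_block, tape_measure, steel_spacer may be knocked a few centimetres aside while the robot is not near it.
It also fails if it takes over 210 s, if anything falls off the work surface, if the arm or the gripper's body presses on something with over 40 N, if the wrist force passes 120 N, or if a joint passes its speed limit or range.

## Robot

A 7-joint arm with a two-finger parallel gripper is mounted at the origin on a cart in front of the work surface, level with it; the furniture and walls round the work are solid. World frame = base frame: x ahead of the robot, y to its left, z up, the work surface at z = 0. Lengths are in m, angles in rad, forces in N, time in s.
With the tool pointing down it reaches from about 0.425 to 0.95 m from the base axis. Payload 16.7 kg.
Tool frame: the origin (TCP) lies between the finger pads; the fingertips stand 14 mm ahead of it and the grasp point (between the pads) lies 5 mm behind it; z points along the fingers, y is the line along which they close (so a half turn about z gives the same grasp; the last joint's range is limited). The gripper opens to 94 mm and grips with 3 to 60 N. Pads are 16 mm wide; open, the fingers measure 119 mm over their backs; the gripper's body (75 mm by 177 mm) begins 78 mm behind the grasp point.
Start: joints at [1.125, 0.426, 0.074, 1.606, -0.034, 1.111, -0.067], TCP at [0.197, -0.645, 0.219] pointing down, gripper open.
Joint ranges: [-2.85, 2.85], [-0.5, 2.14], [-1.23, 1.37], [0.21, 2.46], [-1.02, 4.16], [0.16, 2.05], [-2.73, 2.73]. Speed limits (rad/s): [1.89, 1.89, 2.39, 2.39, 3.01, 3.01, 3.01].

## Interface

Orientations are given as a unit quaternion [x, y, z, w].
In Python, from cell import * gives the robot as it stands.
- The arm moves only by the shell command python3 -m handwheel 'ROWS' [FORCE]. ROWS is JSON, a list of rows, each an object with "rotation": the turn, a rotation vector about the tool's x, y, z in rad, a list of three; "delta_pos": the shift along the tool's x, y, z in mm, a list of three; "fingers": the closure, from 0 (fully open) to 1 (shut). In form: [{"rotation": [rx, ry, rz], "delta_pos": [x, y, z], "fingers": fingers}, ...]. A call has exactly 5 rows; each row shifts and turns the commanded pose from where the row before left it, along the tool's axes as they then stand; what a row does not reach is not made up. A row lasts 1/12 s, in which the tool goes at most 41.7 mm and 7.16 degrees, less where a joint would pass 70% of its speed; a pose out of reach is approached as far as the arm can. A call with a gripper value outside its range is refused whole. The fingers move at their own pace and stop on an object; FORCE is the grip in N (left out, the last holds). Time passes only in rows, so rows that do not move let the fingers close, or fill a call up. It gives the time, the measured TCP pose, the force, the opening and the grip force at its end, in the units of the state.
- state(): the state, without advancing time (a new reading comes with each control period).
- get_image(name): name is "scene" or "top" or "wrist"; returns the picture (420x560x3 uint8, red, green, blue); there is no depth.
- get_calibration(name): a dict with "mtx" (3x3 intrinsics, pixels), "dist_coeffs" ([k1, k2, p1, p2, k3] as OpenCV has them; the pictures are not rectified), "xyz" and "orientation" of the camera in the world. Camera axes: x right, y up, looking along -z (the intrinsics and any distortion apply to the point x, -y, -z); pixel columns grow to the right and rows downward; lengths in m; the calibration is good to about 2 mm. A picture is of the moment at which its call begins: read the wrist's pose just before it. get_calibration takes no time and is no camera call; for the wrist camera it gives the pose at the moment of the call.
- close_job(): hands the job in; it is judged then, once.
Trained networks look in the newest picture that a camera, given by its name, has taken for a name from the list of things; names that differ only in an ending like _2 or _b are one class to them, and where a whole thing is asked for, a point or a joint stands for the part that bears it (a point fixed in the world has none). Each returns a list of dicts, best first, with "confidence" (0 to 1); they miss things now and then, are a little off and sometimes report something else, mostly with a low value. They report only what shows in the picture. A call takes as long as a camera call.
- find_in(camera, query): "uv" ([column, row] in pixels, amid what is visible of it).
- masks_of(camera, query): "region" (420x560 bool, what is visible of it) and "uv" ([column, row] in pixels, amid what is visible of it).
The state is a dict: "t": time; "q": joint angles; "joint_velocities": joint speeds; "effort": joint torques, N m; "tcp_pos": TCP position; "tcp_rot": TCP orientation; "ft_force": force on the tool from outside, world axes, zero at the start; "moment": the same for the moment, N m; "gripper_width": finger opening in m; "gripper_force": force on a finger pad.
Only numpy, scipy, OpenCV 4.12 (cv2) and the standard library are available. Lean on these libraries where they do the work, as an engineer would, in place of code of your own. Each camera call takes 0.05 s, during which the arm holds its last target. There are 200 camera calls.

## Working session

There is one attempt and no reset: what is moved stays moved. The work goes in short steps, Python scripts to look and compute and a shell command to move; the robot and the scene stay as the last step left them, time stands still between calls to the robot, and variables do not carry over. Pictures are saved under pics/ and viewed, at most 15 in all, crops included, and the job is handed in when it is done.

```bash
mkdir -p pics; ls
cat > h.py <<'E'
from cell import *
import numpy as np, cv2
from scipy.spatial.transform import Rotation as R
def save(c,n):
    im=get_image(c); cv2.imwrite(f'pics/{n}.png',im[:,:,::-1]); return im
def ray(c,uv,cal=None):
    k=cal or get_calibration(c)
    p=cv2.undistortPoints(np.array([[uv]],float),np.array(k['mtx']),np.array(k['dist_coeffs']))[0,0]
    return np.array(k['xyz']),R.from_quat(k['orientation']).apply([p[0],-p[1],-1])
def at(c,uv,z,cal=None):
    o,d=ray(c,uv,cal); return o+d*(z-o[2])/d[2]
def proj(c,P,cal=None):
    k=cal or get_calibration(c)
    q=R.from_quat(k['orientation']).inv().apply(np.atleast_2d(P)-np.array(k['xyz']))*[1,-1,-1]
    return cv2.projectPoints(q,np.zeros(3),np.zeros(3),np.array(k['mtx']),np.array(k['dist_coeffs']))[0][:,0]
E
python3 - <<'E'
from h import *
s=state();print(s)
for c in('scene','top'):
    save(c,c+'0');k=get_calibration(c);print(c,k)
    for n in ['parts_box','tool_tray','wood_block','tape_measure','steel_spacer','finished_block','fixture','lever_knob','oil_can','catch']:
        print(n,[(np.round(r['uv']),round(r['confidence'],2)) for r in find_in(c,n)[:2]])
E
```

```text
pics
{'t': 0.0, 'q': array([ 1.12447939,  0.42669708,  0.07384462,  1.60663063, -0.03413536,
        1.1108076 , -0.06708925]), 'joint_velocities': array([-1.00024179e-03, -5.34313678e-04, -1.88273357e-05, -7.53014348e-04,
       -4.71286954e-04,  8.10070295e-04, -6.18798128e-04]), 'effort': array([-2.75403465e-05, -9.35820723e+01,  3.66610587e+00, -4.54187751e+01,
       -4.87666635e-02,  2.02122889e-02,  1.57923882e-04]), 'tcp_pos': array([ 0.1972788 , -0.64506989,  0.21878828]), 'tcp_rot': array([ 9.89009797e-01,  1.47848602e-01, -1.23632951e-04, -6.29898555e-04]), 'ft_force': array([-0.19747541, -0.05325164,  0.30604831]), 'moment': array([-0.01109083,  0.03066508, -0.02212766]), 'gripper_force': 0.0, 'gripper_width': 0.09460406429167638}
scene {'mtx': array([[418.87644582,   0.        , 272.69429075],
       [  0.        , 418.87644582, 204.4920377 ],
       [  0.        ,   0.        ,   1.        ]]), 'dist_coeffs': array([-0.04027596,  0.        ,  0.        ,  0.        ,  0.        ]), 'xyz': array([0.16024387, 0.75754401, 0.83234864]), 'orientation': array([-0.10754934,  0
[... 594 characters left out ...]
  0.        ,   0.        ,   1.        ]]), 'dist_coeffs': array([-0.08138334,  0.        ,  0.        ,  0.        ,  0.        ]), 'xyz': array([ 0.1692455 , -0.00515646,  1.18691253]), 'orientation': array([-0.13963247,  0.14122756,  0.69643754, -0.6895885 ])}
parts_box [(array([162., 293.]), 0.59)]
tool_tray [(array([257., 213.]), 0.61)]
wood_block [(array([185., 312.]), 0.72)]
tape_measure [(array([182., 280.]), 0.69)]
steel_spacer [(array([145., 313.]), 0.62)]
finished_block [(array([349., 260.]), 0.89)]
fixture []
lever_knob [(array([364., 212.]), 0.79), (array([406., 247.]), 0.36)]
oil_can [(array([348., 175.]), 0.91), (array([367., 249.]), 0.63)]
catch [(array([407., 249.]), 0.77)]
```

View pics/top0.png

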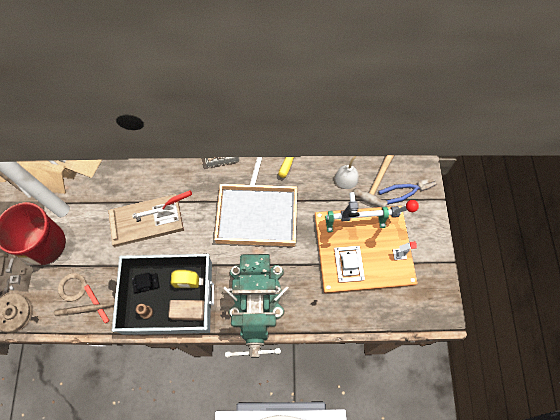

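View pics/scene0.png

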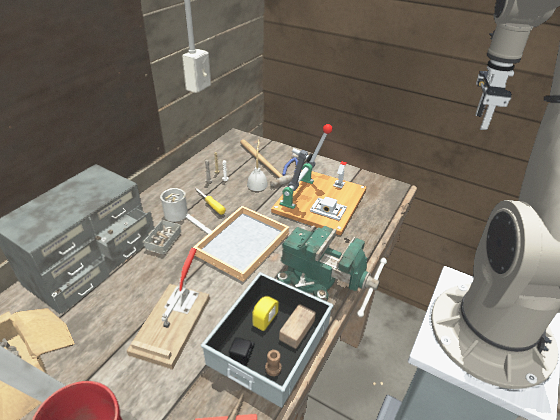

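The top view shows the box (114–212, 256–331) with the tape, spacer, wood block and a dark shape at (146,283). The tray is at (256,214), the fixture's nest at (349,263) and the knob at (412,206). I'll enlarge and brighten these parts.

Run:
```python
from h import *
im=cv2.imread('pics/top0.png')
a=cv2.resize(im[245:345,105:225],None,fx=3.3,fy=3.3,interpolation=cv2.INTER_CUBIC)
a=np.clip(255*(a/255.)**0.45,0,255).astype(np.uint8)
b=cv2.resize(im[190:300,305:425],None,fx=3.3,fy=3.3,interpolation=cv2.INTER_CUBIC)
c=np.zeros((363,792,3),np.uint8);c[:330,:396]=a;c[:,396:]=b
cv2.imwrite('pics/crop1.png',c)
for n in ['wood_block','tape_measure','steel_spacer','finished_block','parts_box','tool_tray']:
    for r in masks_of('top',n)[:1]:
        m=r['region'].astype(np.uint8);cs,_=cv2.findContours(m,0,2)
        if not cs: continue
        cc=max(cs,key=cv2.contourArea);bx=cv2.boxPoints(cv2.minAreaRect(cc));print(n,round(r['confidence'],2),m.sum(),bx.round(1).tolist())
for z,n,uvs in [(.075,'box',[(119,256),(211,256),(211,331),(114,331)]),(.03,'tray',[(219,184),(298,186),(297,246),(214,245)]),(.018,'board',[(316,211),(415,204),(415,285),(322,291)])]:
    print(n,[at('top',u,z).round(3).tolist() for u in uvs])
print('knob?',at('top',(412,206),.2127),'spacer',at('top',(145,310),.061))
```

```text
wood_block 0.81 636 [[170.0, 300.0], [203.0, 300.0], [203.0, 319.0], [170.0, 319.0]]
tape_measure 0.77 501 [[171.0, 270.0], [203.0, 270.0], [203.0, 288.0], [171.0, 288.0]]
steel_spacer 0.63 7356 [[312.8999938964844, 195.3000030517578], [416.6000061035156, 186.5], [425.0, 284.79998779296875], [321.29998779296875, 293.6000061035156]]
finished_block 0.81 390 [[341.0, 251.0], [357.0, 251.0], [357.0, 275.0], [341.0, 275.0]]
parts_box 0.78 5526 [[113.0, 254.0], [212.0, 254.0], [212.0, 333.0], [113.0, 333.0]]
tool_tray 0.97 4681 [[214.39999389648438, 242.89999389648438], [217.3000030517578, 182.8000030517578], [297.70001220703125, 186.5], [294.8999938964844, 246.6999969482422]]
box [[0.524, 0.414, 0.075], [0.523, 0.174, 0.075], [0.333, 0.165, 0.075], [0.332, 0.403, 0.075]]
tray [[0.752, 0.169, 0.03], [0.743, -0.056, 0.03], [0.563, -0.049, 0.03], [0.568, 0.175, 0.03]]
board [[0.67, -0.105, 0.018], [0.689, -0.388, 0.018], [0.454, -0.36, 0.018], [0.442, -0.112, 0.018]]
knob? [ 0.59735017 -0.31676909  0.2127    ] spacer [0.38666501 0.33550287 0.061     ]
```

View pics/crop1.png

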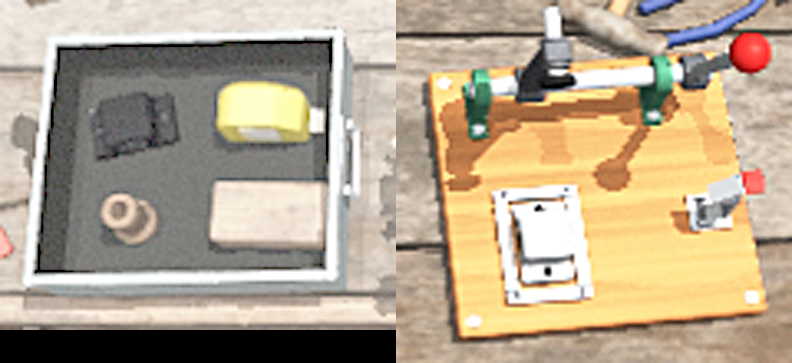

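The crop shows the black block lying at about pixel (146,282), its long side close to the box's y. Next I'll compute the poses.

Run:
```python
from h import *
cal=get_calibration('top')
def L(p): return (p[0]/3.3+105,p[1]/3.3+245)
def F(p): return ((p[0]-396)/3.3+305,p[1]/3.3+190)
def sh(n,ps,z,f):
    P=np.array([at('top',f(p),z,cal) for p in ps]);e=[P[1]-P[0],P[2]-P[1],P[2]-P[3],P[3]-P[0]]
    print(n,P.mean(0).round(4),[(round(float(np.hypot(v[0],v[1])),3),round(float(np.degrees(np.arctan2(v[1],v[0]))),1)) for v in e])
sh('fence',[(494,190),(577,185),(591,299),(510,303)],.026,F)
sh('fblock top',[(516,207),(567,203),(573,256),(522,262)],.052,F)
sh('board',[(430,73),(722,52),(767,310),(462,338)],.018,F)
sh('wood',[(215,180),(324,182),(323,248),(211,244)],.041,L)
sh('tape',[(222,83),(305,83),(308,112),(219,112)],.067,L)
sh('boxrim',[(48,38),(348,32),(336,274),(28,280)],.075,L)
sh('blk top',[(115,98),(155,95),(163,135),(120,140)],.041,L)
sh('blk foot',[(93,98),(172,94),(180,142),(97,158)],.019,L)
sh('trayrim',[(219,184),(298,186),(296,246.5),(214,244)],.03,lambda p:p)
print('spacer',at('top',L((118,208)),.061,cal))
print('knob',at('top',F((750,53)),.2127,cal))
```

```text
fence [ 0.5129 -0.1882  0.026 ] [(0.069, -87.1), (0.096, -177.5), (0.065, -87.9), (0.095, -175.3)]
fblock top [ 0.5147 -0.1859  0.052 ] [(0.041, -86.0), (0.044, -177.9), (0.041, -83.9), (0.045, -177.4)]
board [ 0.5615 -0.2364  0.018 ] [(0.253, -86.1), (0.227, -177.2), (0.247, -85.6), (0.229, -175.8)]
wood [0.3914 0.2358 0.041 ] [(0.085, -91.2), (0.051, -177.9), (0.086, -92.1), (0.049, -179.1)]
tape [0.4761 0.2399 0.067 ] [(0.065, -90.3), (0.023, -170.9), (0.069, -90.3), (0.023, 178.8)]
boxrim [0.4309 0.292  0.075 ] [(0.237, -89.1), (0.186, -180.0), (0.229, -88.8), (0.188, -177.7)]
blk top [0.4678 0.3443 0.041 ] [(0.032, -85.8), (0.034, -163.7), (0.034, -83.3), (0.035, -167.4)]
blk foot [0.4687 0.3528 0.019 ] [(0.065, -87.2), (0.041, -165.7), (0.067, -78.9), (0.05, -170.0)]
trayrim [0.6567 0.0604 0.03  ] [(0.225, -92.2), (0.181, 177.0), (0.221, -92.4), (0.181, 178.3)]
spacer [0.39160576 0.34677388 0.061     ]
knob [ 0.59718768 -0.31740419  0.2127    ]
```

```bash
python3 -m handwheel '[{"rotation":[0,0,0],"delta_pos":[0,0,-40],"fingers":0},{"rotation":[0,0,0],"delta_pos":[0,0,-40],"fingers":0},{"rotation":[0,0,0],"delta_pos":[0,0,-40],"fingers":0},{"rotation":[0,0,0.1],"delta_pos":[40,0,0],"fingers":0},{"rotation":[0,0,0.1],"delta_pos":[40,0,0],"fingers":0}]' 20
```

```text
t: 1.82
tcp_pos: [0.2734, -0.6274, 0.3431]
tcp_rot: [0.999, 0.044, 0.001, 0.003]
ft_force: [1.3, 0.6, -1.5]
gripper_width: 0.0941
gripper_force: 0.0
```

```bash
python3 -m handwheel '[{"rotation":[0,0,0.028],"delta_pos":[20.5,-32.7,0],"fingers":0},{"rotation":[0,0,0],"delta_pos":[20.5,-32.7,0],"fingers":0},{"rotation":[0,0,0],"delta_pos":[20.5,-32.7,0],"fingers":0},{"rotation":[0,0,0],"delta_pos":[20.5,-32.7,0],"fingers":0},{"rotation":[0,0,0],"delta_pos":[20.5,-32.7,0],"fingers":0}]'
python3 -m handwheel '[{"rotation":[0,0,0],"delta_pos":[20.5,-32.7,0],"fingers":0},{"rotation":[0,0,0],"delta_pos":[20.5,-32.7,0],"fingers":0},{"rotation":[0,0,0],"delta_pos":[20.5,-32.7,0],"fingers":0},{"rotation":[0,0,0],"delta_pos":[20.5,-32.7,0],"fingers":0},{"rotation":[0,0,0],"delta_pos":[20.5,-32.7,0],"fingers":0}]'
python3 -m handwheel '[{"rotation":[0,0,0],"delta_pos":[20.5,-32.7,0],"fingers":0},{"rotation":[0,0,0],"delta_pos":[20.5,-32.7,0],"fingers":0},{"rotation":[0,0,0],"delta_pos":[20.5,-32.7,0],"fingers":0},{"rotation":[0,0,0],"delta_pos":[0,0,40],"fingers":0.2},{"rotation":[0,0,0],"delta_pos":[0,0,40],"fingers":0.2}]'
python3 - <<'E'
from h import *
import json
k=get_calibration('wrist');save('wrist','w1');s=state()
print(s['tcp_pos'],s['tcp_rot'],k)
for r in masks_of('wrist','finished_block')[:2]:
    m=r['region'].astype(np.uint8);cs,_=cv2.findContours(m,0,2);cc=max(cs,key=cv2.contourArea)
    bx=cv2.boxPoints(cv2.minAreaRect(cc));print(r['confidence'],r['uv'],bx.tolist())
E
```

```text
t: 2.23
tcp_pos: [0.3655, -0.4535, 0.3396]
tcp_rot: [0.999, 0.034, 0.0, 0.0]
ft_force: [0.1, 0.0, -0.4]
gripper_width: 0.0939
gripper_force: 0.0
t: 2.65
tcp_pos: [0.4564, -0.2834, 0.3398]
tcp_rot: [0.999, 0.034, 0.0, 0.0]
ft_force: [0.5, -0.4, -0.2]
gripper_width: 0.0939
gripper_force: 0.0
t: 3.07
tcp_pos: [0.5128, -0.1808, 0.2604]
tcp_rot: [0.999, 0.036, 0.002, 0.001]
ft_force: [0.8, -1.2, -1.6]
gripper_width: 0.0844
gripper_force: 0.0
[ 0.50820742 -0.18119927  0.25150588] [ 0.9993619   0.03556391 -0.00312914 -0.00109617] {'mtx': array([[305.48438611,   0.        , 283.62512282],
       [  0.        , 305.48438611, 212.44650888],
       [  0.        ,   0.        ,   1.        ]]), 'dist_coeffs': array([-0.05441499,  0.        ,  0.        ,  0.        ,  0.        ]), 'xyz': array([ 0.59457923, -0.17446953,  0.42634419]), 'orientation': array([-0.10434613,  0.09621234, -0.67410095,  0.72487446])}
0.57 [288.9, 184.3] [[273.0, 162.0], [306.0, 162.0], [306.0, 211.0], [273.0, 211.0]]
```

View pics/w1.png

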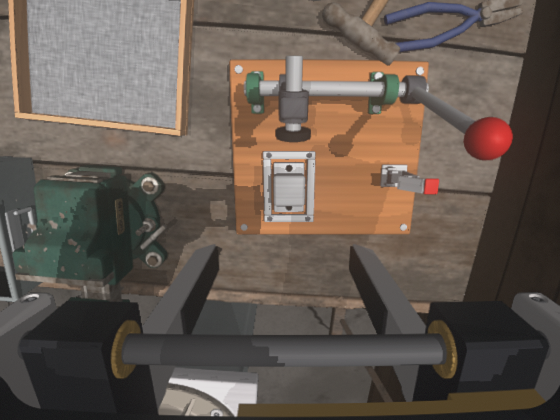

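The wrist view shows the nest with the bright block at (289,187), the knob at (488,138), the catch tab at (431,186) and the vise well to the left.

Run:
```python
from h import *
cal={'mtx':np.array([[305.48438611,0,283.62512282],[0,305.48438611,212.44650888],[0,0,1]]),'dist_coeffs':np.array([-0.05441499,0,0,0,0]),'xyz':np.array([0.59457923,-0.17446953,0.42634419]),'orientation':np.array([-0.10434613,0.09621234,-0.67410095,0.72487446])}
def sh(n,ps,z):
    P=np.array([at('wrist',p,z,cal) for p in ps]);e=[P[1]-P[0],P[2]-P[1],P[2]-P[3],P[3]-P[0]]
    print(n,P.mean(0).round(4),[(round(float(np.hypot(v[0],v[1])),3),round(float(np.degrees(np.arctan2(v[1],v[0]))),1)) for v in e])
sh('fence',[(265,152),(314,153),(314,221),(264.5,221)],.026)
sh('board',[(231,61),(427,63),(411,234),(236,234)],.018)
sh('blk',[(273,167),(306,167),(306,208),(273,208)],.04)
sh('blktop',[(274.5,172),(304.5,172),(304.5,207),(274.5,207)],.052)
print(at('wrist',(488,138),.2127,cal)); print('trayR',[at('wrist',p,.03,cal) for p in [(190,0),(182,134),(15,116)]])
s=state();print(s['tcp_pos'],s['tcp_rot'],R.from_quat(s['tcp_rot']).as_matrix().round(3).tolist())
```

```text
fence [ 0.5125 -0.1886  0.026 ] [(0.063, -87.0), (0.093, -174.3), (0.068, -85.9), (0.094, -177.2)]
board [ 0.5604 -0.2349  0.018 ] [(0.244, -85.9), (0.227, -174.8), (0.251, -85.9), (0.227, -176.6)]
blk [ 0.5152 -0.1883  0.04  ] [(0.042, -85.8), (0.054, -174.7), (0.043, -85.9), (0.054, -176.4)]
blktop [ 0.5153 -0.1881  0.052 ] [(0.037, -85.8), (0.045, -174.8), (0.038, -85.8), (0.045, -176.3)]
[ 0.59670014 -0.31798391  0.2127    ]
trayR [array([ 0.72608537, -0.05692804,  0.03      ]), array([ 0.57296242, -0.04727305,  0.03      ]), array([0.58385659, 0.1741929 , 0.03      ])]
[ 0.50787293 -0.18199722  0.25469001] [ 0.99938354  0.03487358 -0.00384241 -0.00126906] [[0.998, 0.07, -0.008], [0.07, -0.998, 0.002], [-0.008, -0.003, -1.0]]
```

```bash
python3 -m handwheel '[{"rotation":[0,0,0],"delta_pos":[3,3,35],"fingers":0.3},{"rotation":[0,0,0],"delta_pos":[3,3,35],"fingers":0.3},{"rotation":[0,0,0],"delta_pos":[0,0,35],"fingers":0.3},{"rotation":[0,0,0],"delta_pos":[0,0,35],"fingers":0.3},{"rotation":[0,0,0],"delta_pos":[0,0,0],"fingers":0.3}]'
python3 - <<'E'
from h import *
a=save('scene','s2');b=get_image('wrist')
c=cv2.resize(a[90:270,220:460],None,fx=2.2,fy=2.2,interpolation=cv2.INTER_CUBIC)
o=np.zeros((396,800,3),np.uint8);o[:,:528]=c;o[:210,530:]=cv2.resize(b,(280,210))[:,:270]
cv2.imwrite('pics/c2.png',o[:,:,::-1]);s=state();print(s['q'].round(2),s['tcp_pos'],s['tcp_rot'])
E
```

```text
t: 3.58
tcp_pos: [0.5147, -0.1887, 0.1159]
tcp_rot: [0.999, 0.034, -0.003, -0.001]
ft_force: [-1.5, -0.0, -1.3]
gripper_width: 0.0657
gripper_force: 0.0
[ 0.41  0.35 -0.22  1.97  0.1   0.84 -1.36] [ 0.51744043 -0.18914206  0.12103037] [ 9.99421032e-01  3.40226061e-02 -2.37617940e-04 -7.81510090e-05]
```

View pics/c2.png

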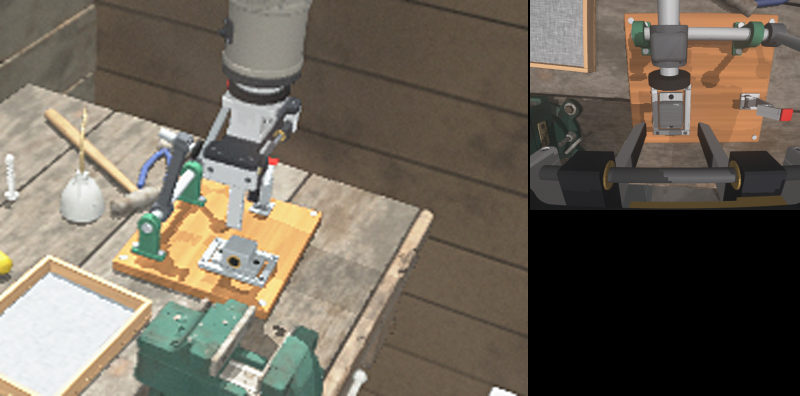

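The scene view shows the gripper above the block with the foot arm standing clear of it. No camera housing shows that could foul it. I'll descend and grip.

```bash
python3 -m handwheel '[{"rotation":[0,0,0],"delta_pos":[-5,0,30],"fingers":0.3},{"rotation":[0,0,0],"delta_pos":[0,0,30],"fingers":0.3},{"rotation":[0,0,0],"delta_pos":[0,0,15],"fingers":0.3},{"rotation":[0,0,0],"delta_pos":[0,0,0],"fingers":0.3},{"rotation":[0,0,0],"delta_pos":[0,0,0],"fingers":0.8}]' 30
python3 -m handwheel '[{"rotation":[0,0,0],"delta_pos":[0,0,0],"fingers":0.8},{"rotation":[0,0,0],"delta_pos":[0,0,0],"fingers":0.8},{"rotation":[0,0,0],"delta_pos":[0,0,0],"fingers":0.8},{"rotation":[0,0,0],"delta_pos":[0,0,0],"fingers":0.8},{"rotation":[0,0,0],"delta_pos":[0,0,0],"fingers":0.8}]'
```

```text
t: 4.1
tcp_pos: [0.5135, -0.1896, 0.0469]
tcp_rot: [0.999, 0.034, 0.001, 0.0]
ft_force: [-0.2, 0.6, 0.1]
gripper_width: 0.0622
gripper_force: 0.0
t: 4.52
tcp_pos: [0.5129, -0.1891, 0.046]
tcp_rot: [0.999, 0.034, 0.001, 0.0]
ft_force: [-3.1, 1.5, 14.9]
gripper_width: 0.0404
gripper_force: 30.0
```

```bash
python3 -m handwheel '[{"rotation":[0,0,0],"delta_pos":[0,0,-40],"fingers":0.8},{"rotation":[0,0,0],"delta_pos":[0,0,-40],"fingers":0.8},{"rotation":[0,0,0],"delta_pos":[0,0,-40],"fingers":0.8},{"rotation":[0,0,0],"delta_pos":[0,0,-40],"fingers":0.8},{"rotation":[0,0,0],"delta_pos":[0,0,-40],"fingers":0.8}]'
python3 -m handwheel '[{"rotation":[0,0,0],"delta_pos":[2.7,-40,0],"fingers":0.8},{"rotation":[0,0,0],"delta_pos":[2.7,-40,0],"fingers":0.8},{"rotation":[0,0,0.05],"delta_pos":[2.7,-40,0],"fingers":0.8},{"rotation":[0,0,0.05],"delta_pos":[37.7,-14.7,0],"fingers":0.8},{"rotation":[0,0,0],"delta_pos":[37.7,-14.7,0],"fingers":0.8}]'
python3 -m handwheel '[{"rotation":[0,0,0],"delta_pos":[37.7,-14.7,0],"fingers":0.8},{"rotation":[0,0,0],"delta_pos":[37.7,-14.7,0],"fingers":0.8},{"rotation":[0,0,0],"delta_pos":[0,0,40],"fingers":0.8},{"rotation":[0,0,0],"delta_pos":[0,0,40],"fingers":0.8},{"rotation":[0,0,0],"delta_pos":[0,0,0],"fingers":0.8}]'
python3 - <<'E'
from h import *
s=state();print(s['tcp_pos'],s['tcp_rot'],s['gripper_width']);k=get_calibration('wrist');save('wrist','w3');print(k)
E
```

```text
t: 4.93
tcp_pos: [0.5113, -0.1888, 0.2469]
tcp_rot: [0.999, 0.034, -0.0, -0.0]
ft_force: [1.0, -0.2, -4.7]
gripper_width: 0.0401
gripper_force: 30.0
t: 5.35
tcp_pos: [0.587, -0.0374, 0.2457]
tcp_rot: [1.0, -0.016, 0.0, 0.0]
ft_force: [1.4, -2.0, -2.2]
gripper_width: 0.0395
gripper_force: 30.0
t: 5.77
tcp_pos: [0.6597, -0.0128, 0.1568]
tcp_rot: [1.0, -0.015, -0.005, 0.0]
ft_force: [-3.1, -0.9, -6.3]
gripper_width: 0.0395
gripper_force: 30.0
[ 0.65965946 -0.0127525   0.15683489] [ 9.99869368e-01 -1.52105007e-02 -5.46463596e-03  1.61079682e-04] 0.03948586152696447
{'mtx': array([[305.48438611,   0.        , 283.62512282],
       [  0.        , 305.48438611, 212.44650888],
       [  0.        ,   0.        ,   1.        ]]), 'dist_coeffs': array([-0.05441499,  0.        ,  0.        ,  0.        ,  0.        ]), 'xyz': array([ 0.74424092, -0.01518186,  0.32146981]), 'orientation': array([ 0.10443219, -0.10734108,  0.7097739 , -0.6883261 ])}
```

View pics/w3.png

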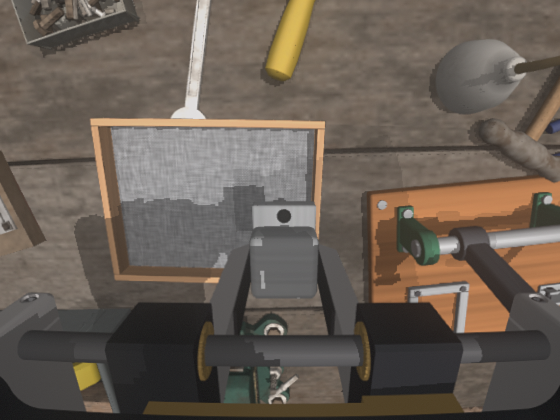

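The block is held and the tray is in view, its far outer rim corners at (93,120) and (324,122) and its near left corner at (117,282). I'll work out the tray's pose.

Run:
```python
from h import *
k=get_calibration('wrist')
P=[at('wrist',p,.03,k) for p in [(93,120),(324,122),(117,282)]];print(np.round(P,4))
c=(P[1]+P[2])/2;e=P[1]-P[0];print('centre',c,'yaw',np.arctan2(e[0],-e[1]), np.linalg.norm(e),np.linalg.norm(P[2]-P[0]))
s=state();print(s['tcp_pos'])
```

```text
[[ 0.7518  0.1655  0.03  ]
 [ 0.7414 -0.0531  0.03  ]
 [ 0.5792  0.175   0.03  ]]
centre [0.66032662 0.0609511  0.03      ] yaw -0.04770933138208459 0.21891268677516953 0.17286344681925234
[ 0.6608896  -0.01292627  0.16082223]
```

```bash
python3 -m handwheel '[{"rotation":[0,0,0],"delta_pos":[0,-8,35],"fingers":0.8},{"rotation":[0,0,0],"delta_pos":[0,-8,35],"fingers":0.8},{"rotation":[0,0,0],"delta_pos":[0,0,25],"fingers":0.8},{"rotation":[0,0,0],"delta_pos":[0,0,15],"fingers":0.8},{"rotation":[0,0,0],"delta_pos":[0,0,7],"fingers":0.8}]'
python3 -m handwheel '[{"rotation":[0,0,0],"delta_pos":[0,0,5],"fingers":0.8},{"rotation":[0,0,0],"delta_pos":[0,0,0],"fingers":0.8},{"rotation":[0,0,0],"delta_pos":[0,0,0],"fingers":0.47},{"rotation":[0,0,0],"delta_pos":[0,0,0],"fingers":0.47},{"rotation":[0,0,0],"delta_pos":[0,0,0],"fingers":0.47}]'
```

```text
t: 6.23
tcp_pos: [0.6641, 0.003, 0.0478]
tcp_rot: [1.0, -0.016, -0.0, 0.0]
ft_force: [0.2, -0.5, -2.6]
gripper_width: 0.0395
gripper_force: 30.0
t: 6.65
tcp_pos: [0.6651, 0.0032, 0.0442]
tcp_rot: [1.0, -0.016, 0.001, -0.0]
ft_force: [0.0, -1.0, 0.5]
gripper_width: 0.0496
gripper_force: 0.0
```

```bash
python3 -m handwheel '[{"rotation":[0,0,0],"delta_pos":[0,0,-40],"fingers":0.47},{"rotation":[0,0,0],"delta_pos":[0,0,-40],"fingers":0.2},{"rotation":[0,0,-0.12],"delta_pos":[0,0,-40],"fingers":0.2},{"rotation":[0,0,-0.12],"delta_pos":[0,0,-40],"fingers":0.2},{"rotation":[0,0,-0.12],"delta_pos":[0,0,-40],"fingers":0.2}]'
python3 -m handwheel '[{"rotation":[0,0,-0.12],"delta_pos":[0,0,-10],"fingers":0.2},{"rotation":[0,0,-0.12],"delta_pos":[0,0,-10],"fingers":0.2},{"rotation":[0,0,-0.12],"delta_pos":[0,0,0],"fingers":0.2},{"rotation":[0,0,-0.12],"delta_pos":[0,0,0],"fingers":0.2},{"rotation":[0,0,-0.12],"delta_pos":[0,0,0],"fingers":0.2}]'
python3 -m handwheel '[{"rotation":[0,0,-0.12],"delta_pos":[0,0,0],"fingers":0.2},{"rotation":[0,0,-0.12],"delta_pos":[0,0,0],"fingers":0.2},{"rotation":[0,0,-0.12],"delta_pos":[0,0,0],"fingers":0.2},{"rotation":[0,0,-0.12],"delta_pos":[0,0,0],"fingers":0.2},{"rotation":[0,0,-0.12],"delta_pos":[0,0,0],"fingers":0.2}]'
python3 - <<'E'
from h import *
s=state();print(s['q'].round(2),R.from_quat(s['tcp_rot']).as_matrix().round(3).tolist())
d=np.array([.43,.22,.28])-s['tcp_pos'];print(R.from_quat(s['tcp_rot']).inv().apply(d)*1000)
E
```

```text
t: 7.07
tcp_pos: [0.664, 0.0033, 0.2457]
tcp_rot: [0.986, 0.167, 0.001, 0.0]
ft_force: [-0.3, -1.1, 0.7]
gripper_width: 0.0728
gripper_force: 0.0
t: 7.48
tcp_pos: [0.6643, 0.0032, 0.2639]
tcp_rot: [0.893, 0.45, 0.001, 0.0]
ft_force: [-0.2, -0.3, 0.3]
gripper_width: 0.0754
gripper_force: 0.0
t: 7.9
tcp_pos: [0.6643, 0.0032, 0.2635]
tcp_rot: [0.72, 0.694, 0.0, 0.001]
ft_force: [-0.3, 0.1, -0.2]
gripper_width: 0.0751
gripper_force: 0.0
[ 0.35  0.44 -0.63  1.55  0.27  1.24 -0.36] [[0.036, 0.999, 0.001], [0.999, -0.036, -0.0], [-0.0, 0.001, -1.0]]
[ 208.17858043 -241.95460167  -16.83458562]
```

```bash
python3 -m handwheel '[{"rotation":[0,0,-0.035],"delta_pos":[26,-30,0],"fingers":0.3},{"rotation":[0,0,0],"delta_pos":[26,-30,0],"fingers":0.3},{"rotation":[0,0,0],"delta_pos":[26,-30,0],"fingers":0.3},{"rotation":[0,0,0],"delta_pos":[26,-30,0],"fingers":0.3},{"rotation":[0,0,0],"delta_pos":[26,-30,0],"fingers":0.3}]'
python3 -m handwheel '[{"rotation":[0,0,0],"delta_pos":[26,-30,0],"fingers":0.3},{"rotation":[0,0,0],"delta_pos":[20,-30,0],"fingers":0.3},{"rotation":[0,0,0],"delta_pos":[10,-30,0],"fingers":0.3},{"rotation":[0,0,0],"delta_pos":[0,0,0],"fingers":0.3},{"rotation":[0,0,0],"delta_pos":[0,0,0],"fingers":0.3}]'
python3 - <<'E'
from h import *
s=state();print(s['q'].round(2),s['tcp_pos'],s['tcp_rot']);k=get_calibration('wrist');im=save('wrist','w4')
b=np.clip(255*(im/255.)**0.5,0,255).astype(np.uint8);cv2.imwrite('pics/w4b.png',b[:,:,::-1]);print(k)
for n in ['wood_block','tape_measure','steel_spacer']:
    for r in masks_of('wrist',n)[:1]:
        m=r['region'].astype(np.uint8);cs,_=cv2.findContours(m,0,2);cc=max(cs,key=cv2.contourArea)
        print(n,r['confidence'],r['uv'],cv2.boxPoints(cv2.minAreaRect(cc)).tolist())
import pickle;pickle.dump(k,open('k4','wb'))
E
```

```text
t: 8.32
tcp_pos: [0.5146, 0.1363, 0.2632]
tcp_rot: [0.71, 0.704, 0.0, 0.001]
ft_force: [0.8, 1.2, 0.8]
gripper_width: 0.0658
gripper_force: 0.0
t: 8.73
tcp_pos: [0.4256, 0.1926, 0.2637]
tcp_rot: [0.709, 0.705, 0.001, 0.001]
ft_force: [0.7, -0.5, 0.0]
gripper_width: 0.0655
gripper_force: 0.0
[ 0.21  0.1  -0.81  1.96  0.08  1.11 -0.64] [0.42564024 0.19258152 0.26366641] [7.08862729e-01 7.05344925e-01 5.98460664e-04 1.34543211e-03]
{'mtx': array([[305.48438611,   0.        , 283.62512282],
       [  0.        , 305.48438611, 212.44650888],
       [  0.        ,   0.        ,   1.        ]]), 'dist_coeffs': array([-0.05441499,  0.        ,  0.        ,  0.        ,  0.        ]), 'xyz': array([0.42487185, 0.27638785, 0.42915815]), 'orientation': array([-1.44787936e-01, -9.29998212e-04, -2.76097391e-03,  9.89458420e-01])}
wood_block 0.7 [258.3, 154.1] [[239.0, 118.0], [276.0, 118.0], [276.0, 190.0], [239.0, 190.0]]
tape_measure 0.62 [318.7, 147.3] [[305.0, 120.0], [336.0, 120.0], [336.0, 178.0], [305.0, 178.0]]
steel_spacer 0.66 [253.6, 65.6] [[233.60003662109375, 51.19999694824219], [257.20001220703125, 39.39999771118164], [272.60003662109375, 70.19999694824219], [249.00006103515625, 82.0]]
```

View pics/w4b.png

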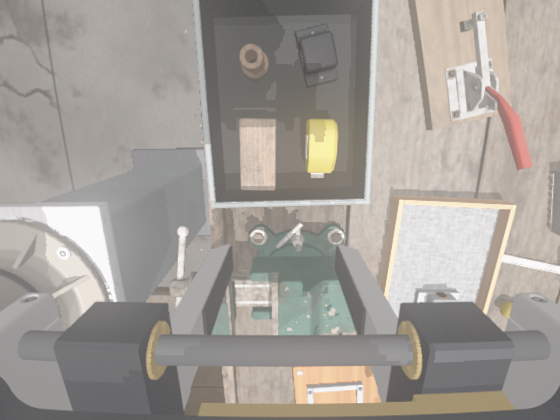

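The view looks down into the box, with the wood at (258,154), the tape at (320,147), the spacer top at (252,55) and the black block's housing at (320,51).

Run:
```python
from h import *
import pickle;k=pickle.load(open('k4','rb'));A=lambda p,z:at('wrist',p,z,k).round(4)
im=cv2.imread('pics/w4.png')
print('wood',[A(p,.041)[:2] for p in [(239.5,119),(276,118),(275,190),(240,190)]])
print('tape top right',A((337,125),.067),A((337,168),.067),'top/bot ends',A((322,120),.067),A((322,175),.067),'left bottom',A((305,147),.007),'left top',A((309,147),.067))
print('spacer',A((252,55),.061))
print('blk',[A(p,.041)[:2] for p in [(303,36),(333,32),(338,66),(308,72)]],[A(p,.019)[:2] for p in [(297,30),(326,24),(338,80),(308,86)]])
print('box',[A(p,.075)[:2] for p in [(213,206),(366,203),(370,100),(204,100)]])
h=cv2.cvtColor(im,cv2.COLOR_BGR2HSV);m=((h[:,:,0]>20)&(h[:,:,0]<35)&(h[:,:,1]>150)&(h[:,:,2]>150)).astype(np.uint8)
for y in (130,147,160): 
    x=np.where(m[y,280:360])[0]+280;print(y,x.min(),x.max(),im[y,300:342:3,:].tolist() if y==147 else '')
print(state()['tcp_pos'])
```

```text
wood [array([0.372 , 0.2798]), array([0.4166, 0.2806]), array([0.4143, 0.1908]), array([0.3688, 0.1911])]
tape top right [0.487  0.2724 0.067 ] [0.489  0.2229 0.067 ] top/bot ends [0.4696 0.2779 0.067 ] [0.4714 0.2145 0.067 ] left bottom [0.4549 0.2428 0.007 ] left top [0.4553 0.2476 0.067 ]
spacer [0.3913 0.348  0.061 ]
blk [array([0.4487, 0.3719]), array([0.4831, 0.3762]), array([0.4901, 0.3396]), array([0.4549, 0.3329])] [array([0.4427, 0.3841]), array([0.4777, 0.3908]), array([0.4944, 0.3268]), array([0.4569, 0.3196])]
box [array([0.3402, 0.1791]), array([0.5246, 0.1818]), array([0.5212, 0.2993]), array([0.3383, 0.3002])]
130 335 336 
147 334 336 [[60, 70, 77], [45, 57, 66], [116, 128, 137], [95, 202, 227], [114, 229, 242], [117, 230, 242], [118, 230, 242], [118, 231, 243], [114, 231, 243], [119, 232, 243], [117, 232, 244], [118, 234, 244], [86, 199, 226], [60, 70, 78]]
160 308 335 
[0.42724381 0.19149172 0.26269388]
```

```bash
python3 -m handwheel '[{"rotation":[0,0,0],"delta_pos":[27,22.5,0],"fingers":0.42},{"rotation":[0,0,0],"delta_pos":[27.5,22.5,0],"fingers":0.42},{"rotation":[0,0,0],"delta_pos":[0,0,40],"fingers":0.42},{"rotation":[0,0,0],"delta_pos":[0,0,40],"fingers":0.42},{"rotation":[0,0,0],"delta_pos":[0,0,40],"fingers":0.42}]'
python3 -m handwheel '[{"rotation":[0,0,0],"delta_pos":[0,0,40],"fingers":0.42},{"rotation":[0,0,0],"delta_pos":[0,0,0],"fingers":0.42},{"rotation":[0,0,0],"delta_pos":[0,0,30],"fingers":0.42},{"rotation":[0,0,0],"delta_pos":[0,0,26],"fingers":0.42},{"rotation":[0,0,0],"delta_pos":[0,0,0],"fingers":0.42}]'
python3 -m handwheel '[{"rotation":[0,0,0],"delta_pos":[0,0,0],"fingers":0.8},{"rotation":[0,0,0],"delta_pos":[0,0,0],"fingers":0.8},{"rotation":[0,0,0],"delta_pos":[0,0,0],"fingers":0.8},{"rotation":[0,0,0],"delta_pos":[0,0,0],"fingers":0.8},{"rotation":[0,0,0],"delta_pos":[0,0,0],"fingers":0.8}]'
```

```text
t: 9.35
tcp_pos: [0.4726, 0.2463, 0.1407]
tcp_rot: [0.71, 0.704, 0.0, -0.0]
ft_force: [1.4, -0.7, 0.3]
gripper_width: 0.0547
gripper_force: 0.0
t: 9.77
tcp_pos: [0.4711, 0.245, 0.0443]
tcp_rot: [0.71, 0.704, -0.002, -0.001]
ft_force: [-1.1, -0.5, -0.3]
gripper_width: 0.0545
gripper_force: 0.0
t: 10.18
tcp_pos: [0.4729, 0.2466, 0.0484]
tcp_rot: [0.71, 0.704, 0.001, 0.001]
ft_force: [-1.8, -0.8, 11.5]
gripper_width: 0.0341
gripper_force: 30.0
```

```bash
python3 -m handwheel '[{"rotation":[0,0,0],"delta_pos":[0,0,-40],"fingers":0.8},{"rotation":[0,0,0],"delta_pos":[0,0,-40],"fingers":0.8},{"rotation":[0,0,0],"delta_pos":[0,0,-40],"fingers":0.8},{"rotation":[0,0,0],"delta_pos":[0,0,-40],"fingers":0.8},{"rotation":[0,0,0],"delta_pos":[-24.5,30.4,0],"fingers":0.8}]'
python3 -m handwheel '[{"rotation":[0,0,0],"delta_pos":[-24.5,30.4,0],"fingers":0.8},{"rotation":[0,0,0],"delta_pos":[-24.5,30.4,0],"fingers":0.8},{"rotation":[0,0,0],"delta_pos":[-24.5,30.4,0],"fingers":0.8},{"rotation":[0,0,0.04],"delta_pos":[-24.5,30.4,0],"fingers":0.8},{"rotation":[0,0,0],"delta_pos":[0,0,0],"fingers":0.8}]'
python3 -m handwheel '[{"rotation":[0,0,0],"delta_pos":[0,0,40],"fingers":0.8},{"rotation":[0,0,0],"delta_pos":[0,0,40],"fingers":0.8},{"rotation":[0,0,0],"delta_pos":[0,0,40],"fingers":0.8},{"rotation":[0,0,0],"delta_pos":[0,0,0],"fingers":0.8},{"rotation":[0,0,0],"delta_pos":[0,0,0],"fingers":0.8}]'
```

```text
t: 10.6
tcp_pos: [0.5006, 0.2283, 0.2158]
tcp_rot: [0.707, 0.708, 0.005, 0.002]
ft_force: [2.6, 3.7, -0.8]
gripper_width: 0.0334
gripper_force: 30.0
t: 11.02
tcp_pos: [0.6279, 0.1153, 0.2067]
tcp_rot: [0.727, 0.686, 0.0, 0.001]
ft_force: [-0.7, -1.6, -2.7]
gripper_width: 0.0338
gripper_force: 30.0
t: 11.43
tcp_pos: [0.6221, 0.1225, 0.0864]
tcp_rot: [0.723, 0.69, -0.001, -0.001]
ft_force: [0.3, -0.1, -1.4]
gripper_width: 0.0333
gripper_force: 30.0
```

Lower by 37 mm, release, retreat, and look at the tray and box on the way.

```bash
python3 -m handwheel '[{"rotation":[0,0,0],"delta_pos":[0,0,20],"fingers":0.8},{"rotation":[0,0,0],"delta_pos":[0,0,12],"fingers":0.8},{"rotation":[0,0,0],"delta_pos":[0,0,6],"fingers":0.8},{"rotation":[0,0,0],"delta_pos":[0,0,0],"fingers":0.8},{"rotation":[0,0,0],"delta_pos":[0,0,0],"fingers":0.8}]'
python3 -m handwheel '[{"rotation":[0,0,0],"delta_pos":[0,0,0],"fingers":0.47},{"rotation":[0,0,0],"delta_pos":[0,0,0],"fingers":0.47},{"rotation":[0,0,0],"delta_pos":[0,0,0],"fingers":0.47},{"rotation":[0,0,0],"delta_pos":[0,0,-30],"fingers":0.47},{"rotation":[0,0,0],"delta_pos":[0,0,-40],"fingers":0.47}]'
python3 -m handwheel '[{"rotation":[0,0,0],"delta_pos":[0,0,-40],"fingers":0.47},{"rotation":[0,0,0],"delta_pos":[0,0,-40],"fingers":0.4},{"rotation":[0,0,-0.04],"delta_pos":[15,-38,0],"fingers":0.4},{"rotation":[0,0,0],"delta_pos":[15,-38,0],"fingers":0.4},{"rotation":[0,0,0],"delta_pos":[15,-38,0],"fingers":0.4}]'
python3 - <<'E'
from h import *
s=state();d=np.array([.3925,.2355,.20])-s['tcp_pos'];print(s['tcp_pos'],R.from_quat(s['tcp_rot']).inv().apply(d)*1000)
get_image('top')
for n in ['wood_block','tape_measure','steel_spacer','finished_block']: print(n,[(np.round(r['uv']),round(r['confidence'],2)) for r in find_in('top',n)[:1]])
E
```

```text
t: 11.85
tcp_pos: [0.6234, 0.1227, 0.0497]
tcp_rot: [0.724, 0.69, 0.0, 0.0]
ft_force: [0.4, 0.5, -2.2]
gripper_width: 0.0335
gripper_force: 30.0
t: 12.27
tcp_pos: [0.6211, 0.1221, 0.1169]
tcp_rot: [0.723, 0.69, -0.002, -0.002]
ft_force: [-0.2, 0.0, 0.3]
gripper_width: 0.0499
gripper_force: 0.0
t: 12.68
tcp_pos: [0.5088, 0.1704, 0.1993]
tcp_rot: [0.71, 0.704, 0.001, 0.0]
ft_force: [0.7, 1.7, 0.5]
gripper_width: 0.0566
gripper_force: 0.0
[0.50879312 0.17039468 0.19925445] [  64.20751733 -116.7901858    -0.89153159]
wood_block [(array([182., 310.]), 0.85)]
tape_measure []
steel_spacer [(array([406., 251.]), 0.66)]
finished_block [(array([279., 209.]), 0.55)]
```

```bash
python3 -m handwheel '[{"rotation":[0,0,0.025],"delta_pos":[16,-29.2,0],"fingers":0.4},{"rotation":[0,0,0],"delta_pos":[16,-29.2,0],"fingers":0.4},{"rotation":[0,0,0],"delta_pos":[16,-29.2,0],"fingers":0.4},{"rotation":[0,0,0],"delta_pos":[16,-29.2,0],"fingers":0.4},{"rotation":[0,0,0],"delta_pos":[0,0,40],"fingers":0.4}]'
python3 -m handwheel '[{"rotation":[0,0,0],"delta_pos":[0,0,35],"fingers":0.4},{"rotation":[0,0,0],"delta_pos":[0,0,0],"fingers":0.4},{"rotation":[0,0,0],"delta_pos":[0,0,0],"fingers":0.4},{"rotation":[0,0,0],"delta_pos":[0,0,0],"fingers":0.4},{"rotation":[0,0,0],"delta_pos":[0,0,0],"fingers":0.4}]'
```

```text
t: 13.35
tcp_pos: [0.3949, 0.2418, 0.1641]
tcp_rot: [0.717, 0.697, 0.005, 0.002]
ft_force: [3.6, 2.2, 0.6]
gripper_width: 0.0566
gripper_force: 0.0
t: 13.77
tcp_pos: [0.3961, 0.2374, 0.1252]
tcp_rot: [0.719, 0.695, 0.001, 0.0]
ft_force: [-0.0, 0.4, 0.2]
gripper_width: 0.0562
gripper_force: 0.0
```

Run:
```python
from h import *
s=state();print(s['tcp_pos'],s['tcp_rot']);k=get_calibration('wrist');im=save('wrist','w5')
m=masks_of('wrist','wood_block')
for r in m[:1]:
    cs,_=cv2.findContours(r['region'].astype(np.uint8),0,2);cc=max(cs,key=cv2.contourArea);bx=cv2.boxPoints(cv2.minAreaRect(cc));print(r['confidence'],bx.tolist(),[at('wrist',p,.041,k).round(4)[:2] for p in bx])
```

```text
[0.39611817 0.23740133 0.12517851] [7.18657887e-01 6.95363055e-01 1.01737638e-03 1.68681211e-04]
0.97 [[252.35693359375, 168.20657348632812], [304.80511474609375, 166.7890625], [307.6102294921875, 270.578125], [255.16204833984375, 271.9956359863281]] [array([0.3714, 0.2854]), array([0.4144, 0.2851]), array([0.4157, 0.1911]), array([0.3681, 0.1913])]
```

```bash
python3 -m handwheel '[{"rotation":[0,0,0],"delta_pos":[0,-4,30],"fingers":0.4},{"rotation":[0,0,0],"delta_pos":[0,0,30],"fingers":0.4},{"rotation":[0,0,0],"delta_pos":[0,0,25],"fingers":0.4},{"rotation":[0,0,0],"delta_pos":[0,0,13],"fingers":0.4},{"rotation":[0,0,0],"delta_pos":[0,0,0],"fingers":0.4}]'
python3 -m handwheel '[{"rotation":[0,0,0],"delta_pos":[0,0,0],"fingers":0.8},{"rotation":[0,0,0],"delta_pos":[0,0,0],"fingers":0.8},{"rotation":[0,0,0],"delta_pos":[0,0,0],"fingers":0.8},{"rotation":[0,0,0],"delta_pos":[0,0,0],"fingers":0.8},{"rotation":[0,0,0],"delta_pos":[0,0,0],"fingers":0.8}]'
python3 -m handwheel '[{"rotation":[0,0,0],"delta_pos":[0,0,-30],"fingers":0.8},{"rotation":[0,0,0],"delta_pos":[0,0,-40],"fingers":0.8},{"rotation":[0,0,0],"delta_pos":[0,0,-40],"fingers":0.8},{"rotation":[0,0,0],"delta_pos":[0,0,-40],"fingers":0.8},{"rotation":[0,0,0],"delta_pos":[0,0,-30],"fingers":0.8}]'
python3 - <<'E'
from h import *
s=state();d=np.array([.690,.112,.20])-s['tcp_pos'];print(s['tcp_pos'],R.from_quat(s['tcp_rot']).inv().apply(d)*1000)
E
```

```text
t: 14.28
tcp_pos: [0.3902, 0.2364, 0.0241]
tcp_rot: [0.718, 0.696, -0.001, -0.0]
ft_force: [-0.9, -1.1, 0.5]
gripper_width: 0.0566
gripper_force: 0.0
t: 14.7
tcp_pos: [0.3918, 0.2374, 0.0269]
tcp_rot: [0.719, 0.696, 0.001, 0.001]
ft_force: [-0.2, 0.0, 10.4]
gripper_width: 0.0449
gripper_force: 30.0
t: 15.12
tcp_pos: [0.3908, 0.2376, 0.2092]
tcp_rot: [0.718, 0.696, 0.001, 0.0]
ft_force: [1.3, 0.5, -2.2]
gripper_width: 0.0449
gripper_force: 30.0
[0.39077835 0.23760271 0.20917812] [-116.13184627  303.00423009    9.7829436 ]
```

```bash
python3 -m handwheel '[{"rotation":[0,0,0],"delta_pos":[-14.5,37.9,0],"fingers":0.8},{"rotation":[0,0,0],"delta_pos":[-14.5,37.9,0],"fingers":0.8},{"rotation":[0,0,0],"delta_pos":[-14.5,37.9,0],"fingers":0.8},{"rotation":[0,0,0],"delta_pos":[-14.5,37.9,0],"fingers":0.8},{"rotation":[0,0,0],"delta_pos":[-14.5,37.9,0],"fingers":0.8}]'
python3 -m handwheel '[{"rotation":[0,0,0],"delta_pos":[-14.5,37.9,0],"fingers":0.8},{"rotation":[0,0,0],"delta_pos":[-14.5,37.9,0],"fingers":0.8},{"rotation":[0,0,0],"delta_pos":[-14.5,37.9,0],"fingers":0.8},{"rotation":[0,0,0],"delta_pos":[0,0,40],"fingers":0.8},{"rotation":[0,0,0],"delta_pos":[0,0,30],"fingers":0.8}]'
python3 -m handwheel '[{"rotation":[0,0,0],"delta_pos":[0,0,0],"fingers":0.8},{"rotation":[0,0,0],"delta_pos":[0,0,0],"fingers":0.8},{"rotation":[0,0,0],"delta_pos":[0,0,0],"fingers":0.8},{"rotation":[0,0,0],"delta_pos":[0,0,0],"fingers":0.8},{"rotation":[0,0,0],"delta_pos":[0,0,0],"fingers":0.8}]'
python3 - <<'E'
from h import *
s=state();d=np.array([.690,.112,.029])-s['tcp_pos'];print(s['tcp_pos'],R.from_quat(s['tcp_rot']).inv().apply(d)*1000)
save('wrist','w6')
E
```

```text
t: 15.53
tcp_pos: [0.5796, 0.1569, 0.2065]
tcp_rot: [0.719, 0.695, 0.0, 0.001]
ft_force: [-0.1, 0.7, 0.1]
gripper_width: 0.0452
gripper_force: 30.0
t: 15.95
tcp_pos: [0.6924, 0.1095, 0.1351]
tcp_rot: [0.72, 0.694, 0.001, 0.001]
ft_force: [-0.5, 0.4, -2.7]
gripper_width: 0.0443
gripper_force: 30.0
t: 16.37
tcp_pos: [0.6909, 0.1117, 0.138]
tcp_rot: [0.718, 0.696, 0.001, 0.001]
ft_force: [0.0, -1.3, -1.8]
gripper_width: 0.0448
gripper_force: 30.0
[0.6908858  0.11172045 0.13797528] [  0.20477071  -1.21685281 108.97225487]
```

View pics/w6.png

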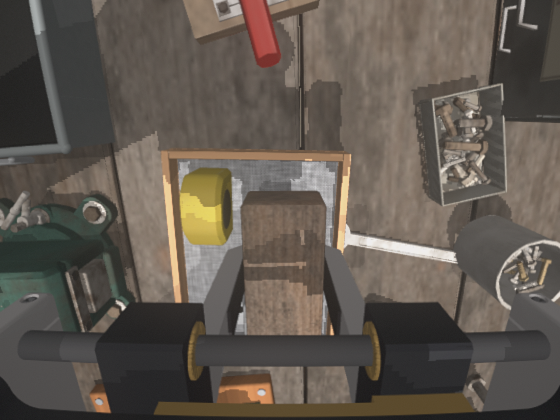

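The tape stands in the tray at (207,207), and the wood is held over the free area to its right. I'll lower it.

```bash
python3 -m handwheel '[{"rotation":[0,0,0],"delta_pos":[0,-1,35],"fingers":0.8},{"rotation":[0,0,0],"delta_pos":[0,0,35],"fingers":0.8},{"rotation":[0,0,0],"delta_pos":[0,0,25],"fingers":0.8},{"rotation":[0,0,0],"delta_pos":[0,0,12],"fingers":0.8},{"rotation":[0,0,0],"delta_pos":[0,0,0],"fingers":0.8}]'
python3 -m handwheel '[{"rotation":[0,0,0],"delta_pos":[0,0,0],"fingers":0.8},{"rotation":[0,0,0],"delta_pos":[0,0,0],"fingers":0.44},{"rotation":[0,0,0],"delta_pos":[0,0,0],"fingers":0.44},{"rotation":[0,0,0],"delta_pos":[0,0,0],"fingers":0.44},{"rotation":[0,0,0],"delta_pos":[0,0,-30],"fingers":0.44}]'
python3 -m handwheel '[{"rotation":[0,0,0],"delta_pos":[0,0,-40],"fingers":0.44},{"rotation":[0,0,0],"delta_pos":[0,0,-40],"fingers":0.4},{"rotation":[0,0,0],"delta_pos":[0,0,-40],"fingers":0.4},{"rotation":[0,0,0],"delta_pos":[0,0,-30],"fingers":0.4},{"rotation":[0,0,0],"delta_pos":[0,-40,0],"fingers":0.4}]'
python3 - <<'E'
from h import *
get_image('top');r=masks_of('top','steel_spacer')
print([(x['uv'],x['confidence'],x['region'].sum()) for x in r[:3]], proj('top',[.3913,.348,.034]))
s=state();d=np.array([.392,.30,.20])-s['tcp_pos'];print(s['tcp_pos'],R.from_quat(s['tcp_rot']).inv().apply(d)*1000)
E
```

```text
t: 16.83
tcp_pos: [0.6884, 0.1113, 0.0271]
tcp_rot: [0.718, 0.696, -0.001, -0.001]
ft_force: [-0.3, 0.0, -0.9]
gripper_width: 0.0449
gripper_force: 30.0
t: 17.25
tcp_pos: [0.6868, 0.1104, 0.0548]
tcp_rot: [0.718, 0.696, -0.002, -0.002]
ft_force: [0.2, -0.2, -1.2]
gripper_width: 0.0527
gripper_force: 0.0
t: 17.67
tcp_pos: [0.6566, 0.1132, 0.2163]
tcp_rot: [0.72, 0.694, 0.006, 0.003]
ft_force: [-0.0, 0.5, 1.0]
gripper_width: 0.0561
gripper_force: 0.0
[([143.0, 313.3], 0.67, np.int64(200)), ([241.5, 207.1], 0.55, np.int64(567))] [[143.31209718 310.22336563]]
[0.64545897 0.11369707 0.21034772] [ 178.76222994 -258.84714038    9.97655817]
```

```bash
python3 -m handwheel '[{"rotation":[0,0,0],"delta_pos":[22.4,-32.4,0],"fingers":0.4},{"rotation":[0,0,0],"delta_pos":[22.4,-32.4,0],"fingers":0.4},{"rotation":[0,0,0],"delta_pos":[22.4,-32.4,0],"fingers":0.4},{"rotation":[0,0,0],"delta_pos":[22.4,-32.4,0],"fingers":0.4},{"rotation":[0,0,0],"delta_pos":[22.4,-32.4,0],"fingers":0.4}]'
python3 -m handwheel '[{"rotation":[0,0,0],"delta_pos":[22.4,-32.4,0],"fingers":0.4},{"rotation":[0,0,0],"delta_pos":[22.4,-32.4,0],"fingers":0.4},{"rotation":[0,0,0],"delta_pos":[22.4,-32.4,0],"fingers":0.4},{"rotation":[0,0,0],"delta_pos":[0,0,0],"fingers":0.4},{"rotation":[0,0,0],"delta_pos":[0,0,0],"fingers":0.4}]'
python3 - <<'E'
from h import *
s=state();k=get_calibration('wrist');im=save('wrist','w7');print(s['tcp_pos'],s['tcp_rot'])
import pickle;pickle.dump(k,open('k7','wb'))
b=np.clip(255*(im/255.)**0.45,0,255).astype(np.uint8);cv2.imwrite('pics/w7b.png',cv2.resize(b[0:240,160:420],None,fx=2.5,fy=2.5,interpolation=cv2.INTER_CUBIC)[:,:,::-1])
r=masks_of('wrist','steel_spacer')[:1]
for x in r:
    cs,_=cv2.findContours(x['region'].astype(np.uint8),0,2);print(x['uv'],x['confidence'],cv2.boundingRect(max(cs,key=cv2.contourArea)))
E
```

```text
t: 18.18
tcp_pos: [0.4894, 0.2305, 0.209]
tcp_rot: [0.718, 0.696, 0.0, 0.0]
ft_force: [0.3, 1.3, 1.1]
gripper_width: 0.0565
gripper_force: 0.0
t: 18.6
tcp_pos: [0.3945, 0.3015, 0.2093]
tcp_rot: [0.717, 0.697, 0.001, 0.001]
ft_force: [1.5, -0.1, -0.0]
gripper_width: 0.0563
gripper_force: 0.0
[0.39448807 0.30149096 0.20932746] [7.16972888e-01 6.97100545e-01 6.29881637e-04 5.58406811e-04]
[278.2, 158.0] 0.84 (265, 140, 29, 33)
```

View pics/w7b.png

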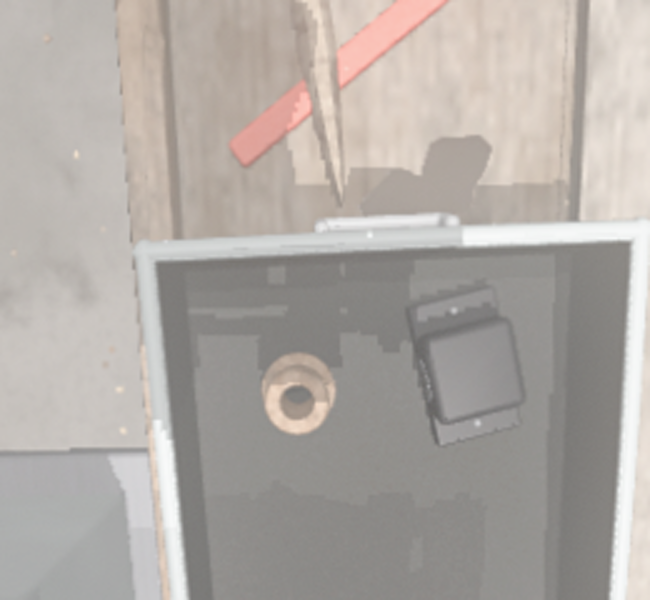

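The enlarged crop shows the spacer's top at about (279,160) in the original picture and the black block's housing at about (350,148), turned slightly.

Run:
```python
from h import *
import pickle;k=pickle.load(open('k7','rb'));A=lambda p,z:at('wrist',(p[0]/2.5+160,p[1]/2.5),z,k)
print('spacer',A((298,400),.061),A((299,378),.034))
for n,ps,z in [('foot',[(407,308),(492,284),(522,428),(437,446)],.019),('top',[(427,345),(510,317),(525,395),(440,422)],.041)]:
    P=np.array([A(p,z) for p in ps]);e=[P[0]-P[3],P[1]-P[2]];print(n,P.mean(0),P.round(4)[:,:2].tolist(),[np.arctan2(v[1],v[0]) for v in e])
print('rim',[A(p,.075)[:2] for p in [(145,250),(640,230)]])
s=state();print(s['tcp_pos']);
```

```text
spacer [0.39076716 0.34763924 0.061     ] [0.3910806  0.35405328 0.034     ]
foot [0.46718551 0.35516203 0.019     ] [[0.4404, 0.3825], [0.4785, 0.3921], [0.4949, 0.3268], [0.4549, 0.3193]] [np.float64(1.796548258457974), np.float64(1.817166168703302)]
top [0.46740889 0.35599464 0.041     ] [[0.4463, 0.3672], [0.4815, 0.378], [0.4894, 0.3449], [0.4524, 0.334]] [np.float64(1.7535311283263726), np.float64(1.8053451159145044)]
rim [array([0.33579499, 0.40678569]), array([0.52065854, 0.40951838])]
[0.3964572  0.29982521 0.20885254]
```

```bash
python3 -m handwheel '[{"rotation":[0,0,0],"delta_pos":[24.5,-3.5,0],"fingers":0.4},{"rotation":[0,0,0],"delta_pos":[24.5,-3.5,0],"fingers":0.4},{"rotation":[0,0,0],"delta_pos":[0,0,40],"fingers":0.4},{"rotation":[0,0,0],"delta_pos":[0,0,40],"fingers":0.4},{"rotation":[0,0,0],"delta_pos":[0,0,0],"fingers":0.4}]'
python3 -m handwheel '[{"rotation":[0,0,0],"delta_pos":[0,0,35],"fingers":0.4},{"rotation":[0,0,0],"delta_pos":[0,0,35],"fingers":0.4},{"rotation":[0,0,0],"delta_pos":[0,0,18],"fingers":0.4},{"rotation":[0,0,0],"delta_pos":[0,0,10],"fingers":0.4},{"rotation":[0,0,0],"delta_pos":[0,0,0],"fingers":0.4}]'
python3 -m handwheel '[{"rotation":[0,0,0],"delta_pos":[0,0,0],"fingers":0.8},{"rotation":[0,0,0],"delta_pos":[0,0,0],"fingers":0.8},{"rotation":[0,0,0],"delta_pos":[0,0,0],"fingers":0.8},{"rotation":[0,0,0],"delta_pos":[0,0,0],"fingers":0.8},{"rotation":[0,0,0],"delta_pos":[0,0,0],"fingers":0.8}]' 25
```

```text
t: 19.12
tcp_pos: [0.3891, 0.346, 0.1227]
tcp_rot: [0.719, 0.695, -0.004, -0.001]
ft_force: [-1.5, -1.7, -1.1]
gripper_width: 0.0567
gripper_force: 0.0
t: 19.53
tcp_pos: [0.3909, 0.3486, 0.0301]
tcp_rot: [0.719, 0.695, -0.001, -0.0]
ft_force: [-1.0, -0.2, 0.1]
gripper_width: 0.0562
gripper_force: 0.0
t: 19.95
tcp_pos: [0.3911, 0.3496, 0.0316]
tcp_rot: [0.718, 0.696, 0.001, 0.0]
ft_force: [-1.7, -1.7, 12.5]
gripper_width: 0.0315
gripper_force: 25.4
```

```bash
python3 -m handwheel '[{"rotation":[0,0,0],"delta_pos":[0,0,-30],"fingers":0.8},{"rotation":[0,0,0],"delta_pos":[0,0,-40],"fingers":0.8},{"rotation":[0,0,0],"delta_pos":[0,0,-40],"fingers":0.8},{"rotation":[0,0,0],"delta_pos":[0,0,-40],"fingers":0.8},{"rotation":[0,0,0],"delta_pos":[0,0,-30],"fingers":0.8}]'
python3 -m handwheel '[{"rotation":[0,0,0],"delta_pos":[-29,23.9,0],"fingers":0.8},{"rotation":[0,0,0],"delta_pos":[-29,23.9,0],"fingers":0.8},{"rotation":[0,0,0],"delta_pos":[-29,23.9,0],"fingers":0.8},{"rotation":[0,0,0],"delta_pos":[-29,23.9,0],"fingers":0.8},{"rotation":[0,0,0],"delta_pos":[-29,23.9,0],"fingers":0.8}]'
python3 -m handwheel '[{"rotation":[0,0,0],"delta_pos":[-29,23.9,0],"fingers":0.8},{"rotation":[0,0,0],"delta_pos":[-29,23.9,0],"fingers":0.8},{"rotation":[0,0,0],"delta_pos":[-29,23.9,0],"fingers":0.8},{"rotation":[0,0,0],"delta_pos":[-29,23.9,0],"fingers":0.8},{"rotation":[0,0,0],"delta_pos":[-29,23.9,0],"fingers":0.8}]'
python3 -m handwheel '[{"rotation":[0,0,0],"delta_pos":[0,0,30],"fingers":0.8},{"rotation":[0,0,0],"delta_pos":[0,0,30],"fingers":0.8},{"rotation":[0,0,0],"delta_pos":[0,0,0],"fingers":0.8},{"rotation":[0,0,0],"delta_pos":[0,0,0],"fingers":0.8},{"rotation":[0,0,0],"delta_pos":[0,0,0],"fingers":0.8}]'
python3 - <<'E'
from h import *
k=get_calibration('wrist');im=save('wrist','w8')
s=state();d=np.array([.622,.053,.033])-s['tcp_pos'];print(s['tcp_pos'],R.from_quat(s['tcp_rot']).inv().apply(d)*1000)
E
```

```text
t: 20.37
tcp_pos: [0.3902, 0.3498, 0.214]
tcp_rot: [0.718, 0.696, 0.001, 0.0]
ft_force: [0.9, 0.8, -1.9]
gripper_width: 0.0318
gripper_force: 24.8
t: 20.78
tcp_pos: [0.5059, 0.1987, 0.2111]
tcp_rot: [0.718, 0.696, 0.0, 0.0]
ft_force: [1.5, 1.3, -1.3]
gripper_width: 0.0319
gripper_force: 24.8
t: 21.2
tcp_pos: [0.6207, 0.0498, 0.2109]
tcp_rot: [0.718, 0.696, 0.0, 0.0]
ft_force: [0.7, 0.3, -2.3]
gripper_width: 0.0315
gripper_force: 24.8
t: 21.62
tcp_pos: [0.6204, 0.0525, 0.1522]
tcp_rot: [0.718, 0.696, 0.001, 0.0]
ft_force: [-0.3, -0.1, -1.0]
gripper_width: 0.0318
gripper_force: 24.8
[0.62069765 0.05256363 0.15260793] [  0.43069056   1.02184166 119.61067652]
```

View pics/w8.png

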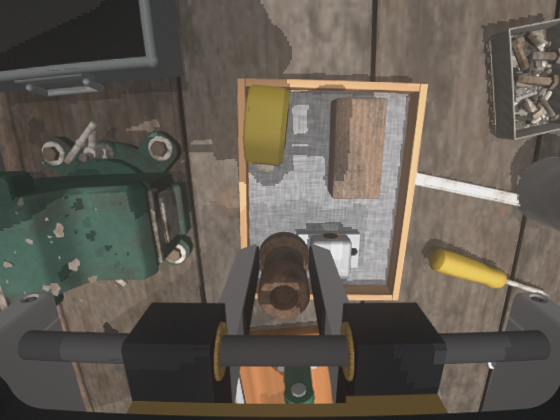

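The tray holds the tape, the wood and the finished block, all sitting flat, and the spot under the spacer is free. I'll lower it.

```bash
python3 -m handwheel '[{"rotation":[0,0,0],"delta_pos":[0,2,40],"fingers":0.8},{"rotation":[0,0,0],"delta_pos":[0,0,35],"fingers":0.8},{"rotation":[0,0,0],"delta_pos":[0,0,25],"fingers":0.8},{"rotation":[0,0,0],"delta_pos":[0,0,13],"fingers":0.8},{"rotation":[0,0,0],"delta_pos":[0,0,5],"fingers":0.8}]'
python3 -m handwheel '[{"rotation":[0,0,0],"delta_pos":[0,0,0],"fingers":0.8},{"rotation":[0,0,0],"delta_pos":[0,0,0],"fingers":0.8},{"rotation":[0,0,0],"delta_pos":[0,0,0],"fingers":0.5},{"rotation":[0,0,0],"delta_pos":[0,0,0],"fingers":0.5},{"rotation":[0,0,0],"delta_pos":[0,0,0],"fingers":0.5}]'
python3 -m handwheel '[{"rotation":[0,0,0],"delta_pos":[0,0,-30],"fingers":0.5},{"rotation":[0,0,0],"delta_pos":[0,0,-40],"fingers":0.5},{"rotation":[0,0,0],"delta_pos":[0,0,-40],"fingers":0.4},{"rotation":[0,0,0],"delta_pos":[0,0,-40],"fingers":0.4},{"rotation":[0,0,0],"delta_pos":[0,0,-30],"fingers":0.4}]'
python3 - <<'E'
from h import *
s=state();d=np.array([.465,.3,.20])-s['tcp_pos'];print(s['tcp_pos'],R.from_quat(s['tcp_rot']).inv().apply(d)*1000)
save('top','t9');print([(r['uv'],r['confidence']) for r in find_in('top','steel_spacer')[:2]],proj('top',[.622,.053,.034]))
E
```

```text
t: 22.08
tcp_pos: [0.6218, 0.0519, 0.032]
tcp_rot: [0.718, 0.696, -0.0, -0.0]
ft_force: [0.0, 0.2, -1.4]
gripper_width: 0.0317
gripper_force: 24.8
t: 22.5
tcp_pos: [0.6227, 0.0517, 0.0337]
tcp_rot: [0.718, 0.696, 0.001, 0.001]
ft_force: [0.1, -0.4, -0.3]
gripper_width: 0.0461
gripper_force: 0.0
t: 22.92
tcp_pos: [0.6225, 0.0521, 0.2166]
tcp_rot: [0.718, 0.696, 0.001, 0.001]
ft_force: [1.0, 0.6, 0.9]
gripper_width: 0.0562
gripper_force: 0.0
[0.62245469 0.05212927 0.21659188] [ 242.74014377 -165.29272293   16.20830129]
[([261.5, 228.4], 0.7), ([403.8, 203.7], 0.61)] [[259.18416408 225.38858163]]
```

```bash
python3 -m handwheel '[{"rotation":[0,0,0],"delta_pos":[30.3,-20.7,0],"fingers":0.4},{"rotation":[0,0,0],"delta_pos":[30.3,-20.7,0],"fingers":0.4},{"rotation":[0,0,0],"delta_pos":[30.3,-20.7,0],"fingers":0.4},{"rotation":[0,0,0],"delta_pos":[30.3,-20.7,0],"fingers":0.4},{"rotation":[0,0,0],"delta_pos":[30.3,-20.7,0],"fingers":0.4}]'
python3 -m handwheel '[{"rotation":[0,0,0],"delta_pos":[30.3,-20.7,0],"fingers":0.4},{"rotation":[0,0,0],"delta_pos":[30.3,-20.7,0],"fingers":0.4},{"rotation":[0,0,0],"delta_pos":[30.3,-20.7,0],"fingers":0.4},{"rotation":[0,0,-0.12],"delta_pos":[0,0,20],"fingers":0.4},{"rotation":[0,0,-0.12],"delta_pos":[0,0,20],"fingers":0.4}]'
python3 -m handwheel '[{"rotation":[0,0,0],"delta_pos":[0,0,0],"fingers":0.4},{"rotation":[0,0,0],"delta_pos":[0,0,0],"fingers":0.4},{"rotation":[0,0,0],"delta_pos":[0,0,0],"fingers":0.4},{"rotation":[0,0,0],"delta_pos":[0,0,0],"fingers":0.4},{"rotation":[0,0,0],"delta_pos":[0,0,0],"fingers":0.4}]'
python3 - <<'E'
from h import *
s=state();k=get_calibration('wrist');im=save('wrist','w10');print(s['tcp_pos'],s['tcp_rot'])
import pickle;pickle.dump(k,open('k10','wb'))
print(proj('wrist',[.4675,.3555,.041],k))
b=np.clip(255*(im/255.)**0.45,0,255).astype(np.uint8);cv2.imwrite('pics/w10b.png',cv2.resize(b[60:300,180:440],None,fx=2.5,fy=2.5,interpolation=cv2.INTER_CUBIC)[:,:,::-1])
E
```

```text
t: 23.43
tcp_pos: [0.5222, 0.2075, 0.2127]
tcp_rot: [0.718, 0.696, 0.0, 0.0]
ft_force: [0.6, -0.4, -1.0]
gripper_width: 0.0561
gripper_force: 0.0
t: 23.85
tcp_pos: [0.4632, 0.302, 0.1733]
tcp_rot: [0.626, 0.779, 0.001, 0.001]
ft_force: [0.9, -0.9, -0.1]
gripper_width: 0.0569
gripper_force: 0.0
t: 24.27
tcp_pos: [0.4648, 0.2993, 0.1735]
tcp_rot: [0.631, 0.776, 0.001, 0.0]
ft_force: [-0.2, 0.2, -0.4]
gripper_width: 0.0566
gripper_force: 0.0
[0.46482646 0.29927095 0.17349838] [6.30953027e-01 7.75820731e-01 6.06489684e-04 3.21296406e-04]
[[298.78989213 153.33270214]]
```

View pics/w10b.png

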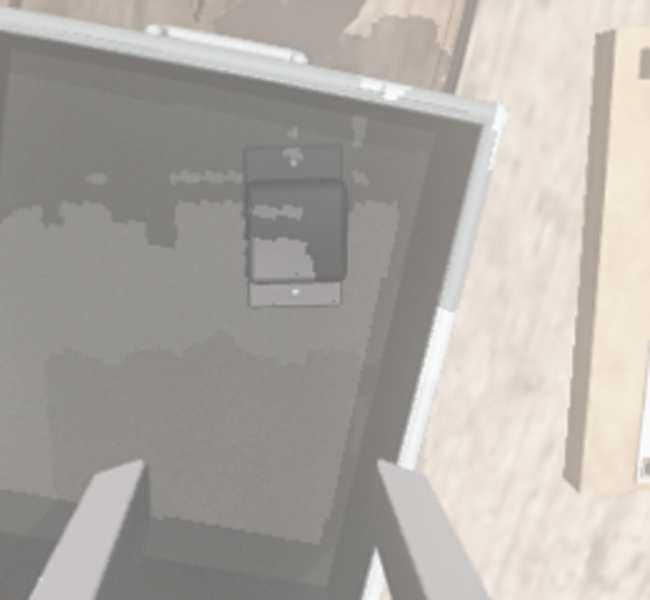

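The block now lies square to the tool, its housing spanning crop (248,182)–(346,280). I'll work out its final position.

Run:
```python
from h import *
import pickle;k=pickle.load(open('k10','rb'));A=lambda p,z:at('wrist',(p[0]/2.5+180,p[1]/2.5+60),z,k)
s=state();Ri=R.from_quat(s['tcp_rot']).inv()
for n,ps,z in [('foot',[(245,147),(341,147),(341,305),(248,305)],.019),('top',[(248,182),(345,182),(346,279),(249,282)],.041)]:
    P=np.array([A(p,z) for p in ps]);e=[P[0]-P[3],P[1]-P[2]];print(n,P.mean(0),[(np.arctan2(v[1],v[0]),np.linalg.norm(v)) for v in e],np.linalg.norm(P[1]-P[0]),Ri.apply(P.mean(0)-s['tcp_pos'])*1000)
```

```text
foot [0.46727222 0.35547739 0.019     ] [(np.float64(1.790752604721003), np.float64(0.06461615063962232)), (np.float64(1.8041410843082315), np.float64(0.06468116280738663))] 0.03867916133458901 [ 54.52174409  13.78362159 154.37756077]
top [0.46741269 0.35599639 0.041     ] [(np.float64(1.7823182181982526), np.float64(0.038202717583665474)), (np.float64(1.8161838145339264), np.float64(0.03707696106620895))] 0.03681274219993648 [ 55.00399677  14.05451421 132.37794388]
```

```bash
python3 -m handwheel '[{"rotation":[0,0,0],"delta_pos":[28,7,0],"fingers":0.4},{"rotation":[0,0,-0.02],"delta_pos":[27,7,0],"fingers":0.4},{"rotation":[0,0,0],"delta_pos":[0,0,40],"fingers":0.4},{"rotation":[0,0,0],"delta_pos":[0,0,35],"fingers":0.4},{"rotation":[0,0,0],"delta_pos":[0,0,0],"fingers":0.4}]'
python3 -m handwheel '[{"rotation":[0,0,0],"delta_pos":[0,0,30],"fingers":0.4},{"rotation":[0,0,0],"delta_pos":[0,0,20],"fingers":0.4},{"rotation":[0,0,0],"delta_pos":[0,0,14],"fingers":0.4},{"rotation":[0,0,0],"delta_pos":[0,0,0],"fingers":0.4},{"rotation":[0,0,0],"delta_pos":[0,0,0],"fingers":0.4}]'
python3 -m handwheel '[{"rotation":[0,0,0],"delta_pos":[0,0,0],"fingers":0.8},{"rotation":[0,0,0],"delta_pos":[0,0,0],"fingers":0.8},{"rotation":[0,0,0],"delta_pos":[0,0,0],"fingers":0.8},{"rotation":[0,0,0],"delta_pos":[0,0,0],"fingers":0.8},{"rotation":[0,0,0],"delta_pos":[0,0,0],"fingers":0.8}]' 40
```

```text
t: 24.73
tcp_pos: [0.4645, 0.354, 0.0925]
tcp_rot: [0.622, 0.783, -0.003, -0.001]
ft_force: [-1.7, -1.0, -1.0]
gripper_width: 0.0563
gripper_force: 0.0
t: 25.15
tcp_pos: [0.4669, 0.3562, 0.0346]
tcp_rot: [0.622, 0.783, 0.0, 0.0]
ft_force: [0.3, -0.1, -0.3]
gripper_width: 0.0563
gripper_force: 0.0
t: 25.57
tcp_pos: [0.4673, 0.3564, 0.0348]
tcp_rot: [0.622, 0.783, 0.001, 0.0]
ft_force: [0.5, -1.4, 10.0]
gripper_width: 0.0397
gripper_force: 40.0
```

```bash
python3 -m handwheel '[{"rotation":[0,0,0],"delta_pos":[0,0,-30],"fingers":0.8},{"rotation":[0,0,0],"delta_pos":[0,0,-40],"fingers":0.8},{"rotation":[0,0,0],"delta_pos":[0,0,-40],"fingers":0.8},{"rotation":[0,0,0],"delta_pos":[0,0,-40],"fingers":0.8},{"rotation":[0,0,0],"delta_pos":[0,0,-40],"fingers":0.8}]'
python3 -m handwheel '[{"rotation":[0,0,0],"delta_pos":[-39.4,-5.4,-5],"fingers":0.8},{"rotation":[0,0,0],"delta_pos":[-39.4,-5.4,-5],"fingers":0.8},{"rotation":[0,0,0],"delta_pos":[-39.4,-5.4,-5],"fingers":0.8},{"rotation":[0,0,0],"delta_pos":[-39.4,-5.4,-5],"fingers":0.8},{"rotation":[0,0,0],"delta_pos":[-39.4,-5.4,-5],"fingers":0.8}]'
python3 -m handwheel '[{"rotation":[0,0,0],"delta_pos":[-39.4,-5.4,0],"fingers":0.8},{"rotation":[0,0,0],"delta_pos":[-39.4,-5.4,0],"fingers":0.8},{"rotation":[0,0,0],"delta_pos":[-39.4,-5.4,0],"fingers":0.8},{"rotation":[0,0,0],"delta_pos":[-39.4,-5.4,0],"fingers":0.8},{"rotation":[0,0,0.12],"delta_pos":[0,0,0],"fingers":0.8}]'
for i in 1 2; do python3 -m handwheel '[{"rotation":[0,0,0.12],"delta_pos":[0,0,0],"fingers":0.8},{"rotation":[0,0,0.12],"delta_pos":[0,0,0],"fingers":0.8},{"rotation":[0,0,0.12],"delta_pos":[0,0,0],"fingers":0.8},{"rotation":[0,0,0.12],"delta_pos":[0,0,0],"fingers":0.8},{"rotation":[0,0,0.12],"delta_pos":[0,0,0],"fingers":0.8}]'; done
python3 -m handwheel '[{"rotation":[0,0,0.12],"delta_pos":[0,0,0],"fingers":0.8},{"rotation":[0,0,0.12],"delta_pos":[0,0,0],"fingers":0.8},{"rotation":[0,0,0.12],"delta_pos":[0,0,0],"fingers":0.8},{"rotation":[0,0,0.048],"delta_pos":[0,0,0],"fingers":0.8},{"rotation":[0,0,0],"delta_pos":[0,0,0],"fingers":0.8}]'
python3 - <<'E'
from h import *
s=state();d=np.array([.5135,-.188,.20])-s['tcp_pos'];print(s['tcp_pos'],R.from_quat(s['tcp_rot']).inv().apply(d)*1000,R.from_quat(s['tcp_rot']).as_matrix()[:,0],s['q'].round(2))
E
```

```text
t: 25.98
tcp_pos: [0.4659, 0.3556, 0.2255]
tcp_rot: [0.622, 0.783, -0.0, -0.0]
ft_force: [2.4, 0.5, -5.6]
gripper_width: 0.0397
gripper_force: 40.0
t: 26.4
tcp_pos: [0.4841, 0.156, 0.2488]
tcp_rot: [0.622, 0.783, -0.0, 0.0]
ft_force: [1.5, -0.8, -6.1]
gripper_width: 0.0395
gripper_force: 40.0
t: 26.82
tcp_pos: [0.4991, -0.009, 0.2481]
tcp_rot: [0.668, 0.744, -0.001, 0.0]
ft_force: [0.2, -0.8, -5.0]
gripper_width: 0.0398
gripper_force: 40.0
t: 27.23
tcp_pos: [0.4989, -0.0004, 0.2486]
tcp_rot: [0.86, 0.511, -0.0, -0.0]
ft_force: [-0.3, 0.4, -4.9]
gripper_width: 0.0395
gripper_force: 40.0
t: 27.65
tcp_pos: [0.4989, -0.0003, 0.2486]
tcp_rot: [0.972, 0.234, -0.0, 0.0]
ft_force: [-0.1, 0.5, -4.7]
gripper_width: 0.0396
gripper_force: 40.0
t: 28.07
tcp_pos: [0.4989, -0.0003, 0.2486]
tcp_rot: [0.999, 0.034, -0.0, 0.0]
ft_force: [-0.2, 0.5, -5.1]
gripper_width: 0.0397
gripper_force: 40.0
[ 4.98898412e-01 -2.78850336e-04  2.48572058e-01] [  1.75158638 188.27595871  48.58782252] [ 9.97660691e-01  6.83595472e-02 -3.43588718e-04] [ 0.44  0.16 -0.63  1.93  0.1   1.09 -1.73]
```

```bash
python3 -m handwheel '[{"rotation":[0,0,0],"delta_pos":[0,37.6,0],"fingers":0.8},{"rotation":[0,0,0],"delta_pos":[0,37.6,0],"fingers":0.8},{"rotation":[0,0,0],"delta_pos":[0,37.6,0],"fingers":0.8},{"rotation":[0,0,0],"delta_pos":[1,37.6,0],"fingers":0.8},{"rotation":[0,0,0],"delta_pos":[0,38,0],"fingers":0.8}]'
python3 -m handwheel '[{"rotation":[0,0,0],"delta_pos":[0,0,40],"fingers":0.8},{"rotation":[0,0,0],"delta_pos":[0,0,40],"fingers":0.8},{"rotation":[0,0,0],"delta_pos":[0,0,40],"fingers":0.8},{"rotation":[0,0,0],"delta_pos":[0,0,20],"fingers":0.8},{"rotation":[0,0,0],"delta_pos":[0,0,0],"fingers":0.8}]'
python3 -m handwheel '[{"rotation":[0,0,0],"delta_pos":[0,0,0],"fingers":0.8},{"rotation":[0,0,0],"delta_pos":[0,0,0],"fingers":0.8},{"rotation":[0,0,0],"delta_pos":[0,0,0],"fingers":0.8},{"rotation":[0,0,0],"delta_pos":[0,0,0],"fingers":0.8},{"rotation":[0,0,0],"delta_pos":[0,0,0],"fingers":0.8}]'
python3 - <<'E'
from h import *
s=state();d=np.array([.5125,-.1885,.046])-s['tcp_pos'];print(s['tcp_pos'],R.from_quat(s['tcp_rot']).inv().apply(d)*1000)
a=save('wrist','w11');b=get_image('scene')
o=np.zeros((420,800,3),np.uint8);o[:,:440]=a[:,100:540];o[:,440:]=cv2.resize(b[100:240,240:360],(360,420),interpolation=cv2.INTER_CUBIC)
cv2.imwrite('pics/c11.png',o[:,:,::-1])
E
```

```text
t: 28.48
tcp_pos: [0.5133, -0.1899, 0.2487]
tcp_rot: [0.999, 0.037, 0.0, 0.0]
ft_force: [1.0, -0.2, -5.3]
gripper_width: 0.0394
gripper_force: 40.0
t: 28.9
tcp_pos: [0.5107, -0.1874, 0.1042]
tcp_rot: [0.999, 0.037, -0.003, -0.002]
ft_force: [-1.3, 0.3, -4.8]
gripper_width: 0.0396
gripper_force: 40.0
t: 29.32
tcp_pos: [0.5143, -0.1886, 0.1098]
tcp_rot: [0.999, 0.035, 0.001, 0.0]
ft_force: [-0.3, -0.6, -6.1]
gripper_width: 0.0393
gripper_force: 40.0
[ 0.51428207 -0.18856319  0.10977981] [-1.88581852 -0.25418691 63.77634655]
```

View pics/c11.png

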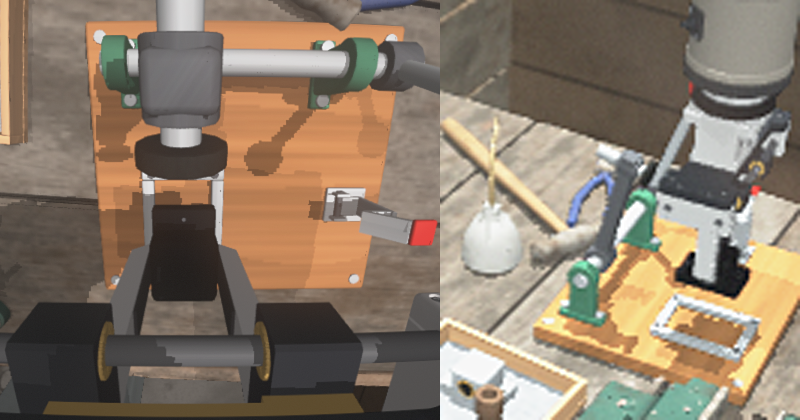

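The block hangs square over the open nest, centred between the fences at crop x≈142 and 223. I'll lower it.

```bash
python3 -m handwheel '[{"rotation":[0,0,0],"delta_pos":[-1,0,25],"fingers":0.8},{"rotation":[0,0,0],"delta_pos":[0,0,15],"fingers":0.8},{"rotation":[0,0,0],"delta_pos":[0,0,10],"fingers":0.8},{"rotation":[0,0,0],"delta_pos":[0,0,6],"fingers":0.8},{"rotation":[0,0,0],"delta_pos":[0,0,4],"fingers":0.8}]'
python3 -m handwheel '[{"rotation":[0,0,0],"delta_pos":[0,0,2],"fingers":0.8},{"rotation":[0,0,0],"delta_pos":[0,0,1],"fingers":0.8},{"rotation":[0,0,0],"delta_pos":[0,0,0],"fingers":0.8},{"rotation":[0,0,0],"delta_pos":[0,0,0],"fingers":0.8},{"rotation":[0,0,0],"delta_pos":[0,0,0],"fingers":0.8}]'
```

```text
t: 29.83
tcp_pos: [0.5127, -0.1883, 0.0481]
tcp_rot: [0.999, 0.035, -0.0, -0.0]
ft_force: [0.3, -0.4, -4.7]
gripper_width: 0.0398
gripper_force: 40.0
t: 30.25
tcp_pos: [0.5129, -0.1885, 0.0459]
tcp_rot: [0.999, 0.035, 0.0, 0.0]
ft_force: [-0.7, 0.2, -4.8]
gripper_width: 0.0396
gripper_force: 40.0
```

```bash
python3 -m handwheel '[{"rotation":[0,0,0],"delta_pos":[0,0,1.5],"fingers":0.8},{"rotation":[0,0,0],"delta_pos":[0,0,0],"fingers":0.8},{"rotation":[0,0,0],"delta_pos":[0,0,0],"fingers":0.4},{"rotation":[0,0,0],"delta_pos":[0,0,0],"fingers":0.4},{"rotation":[0,0,0],"delta_pos":[0,0,0],"fingers":0.4}]'
python3 -m handwheel '[{"rotation":[0,0,0],"delta_pos":[0,0,-30],"fingers":0.4},{"rotation":[0,0,0],"delta_pos":[0,0,-40],"fingers":0.4},{"rotation":[0,0,0],"delta_pos":[0,0,-40],"fingers":0.4},{"rotation":[0,0,0],"delta_pos":[0,0,-40],"fingers":0.4},{"rotation":[0,0,0],"delta_pos":[0,0,-40],"fingers":0.4}]'
python3 -m handwheel '[{"rotation":[0,0,0],"delta_pos":[0,0,-40],"fingers":0.4},{"rotation":[0,0,0],"delta_pos":[0,0,-30],"fingers":0.4},{"rotation":[0,0,0],"delta_pos":[0,0,0],"fingers":0.4},{"rotation":[0,0,0],"delta_pos":[0,0,0],"fingers":0.4},{"rotation":[0,0,0],"delta_pos":[0,0,0],"fingers":0.4}]'
python3 - <<'E'
from h import *
import pickle
s=state();k=get_calibration('wrist');pickle.dump(k,open('k12','wb'));print(s['tcp_pos'],s['tcp_rot'])
a=save('wrist','w12');a=np.clip(255*(a/255.)**.6,0,255).astype(np.uint8);print(find_in('wrist','lever_knob')[:1])
cv2.imwrite('pics/c12.png',cv2.resize(a[60:320,200:540],None,fx=2.3,fy=2.3,interpolation=cv2.INTER_CUBIC)[:,:,::-1])
E
```

```text
t: 30.67
tcp_pos: [0.513, -0.1885, 0.0443]
tcp_rot: [0.999, 0.035, 0.0, 0.0]
ft_force: [-0.4, 0.6, -0.1]
gripper_width: 0.0547
gripper_force: 0.0
t: 31.08
tcp_pos: [0.5124, -0.1881, 0.2361]
tcp_rot: [0.999, 0.036, 0.0, -0.0]
ft_force: [0.5, -0.8, 0.4]
gripper_width: 0.0567
gripper_force: 0.0
t: 31.5
tcp_pos: [0.5124, -0.1884, 0.3035]
tcp_rot: [0.999, 0.035, -0.0, 0.0]
ft_force: [-0.2, -0.7, 0.2]
gripper_width: 0.0565
gripper_force: 0.0
[ 0.51238294 -0.18838217  0.30352603] [ 9.99376567e-01  3.53049954e-02 -1.83545869e-04  3.98000581e-07]
[{'uv': [340.5, 97.7], 'confidence': 0.77}]
```

View pics/c12.png

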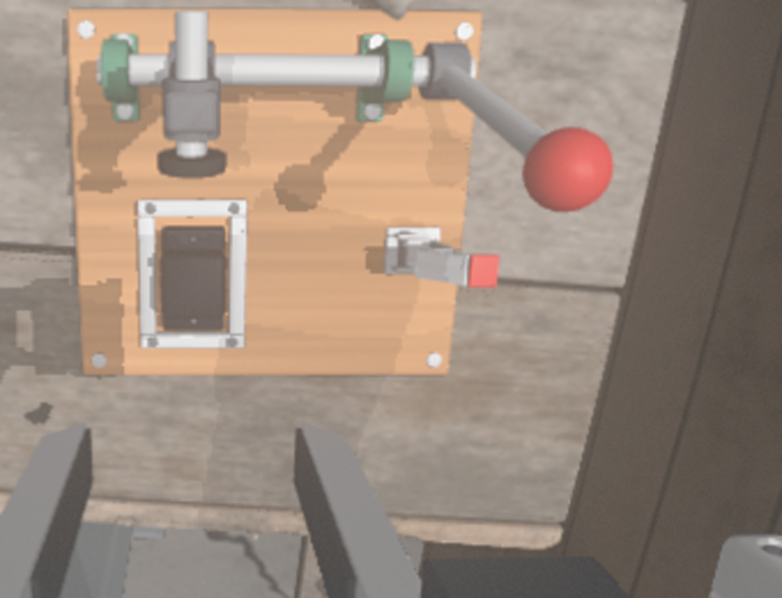

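The black block sits flat in the nest with a gap on all sides. The knob is at pixel (447,133).

```bash
python3 - <<'E'
from h import *
import pickle;k=pickle.load(open('k12','rb'));s=state()
for p in [(568,169)]:
    P=at('wrist',(p[0]/2.3+200,p[1]/2.3+60),.2127,k);print('knob',P,R.from_quat(s['tcp_rot']).inv().apply(P-s['tcp_pos'])*1000)
P=[at('wrist',(p[0]/2.3+200,p[1]/2.3+60),.026,k) for p in [(137,200),(246,200),(245,347),(141,347)]];print('nest',np.mean(P,0))
P=np.array([at('wrist',(p[0]/2.3+200,p[1]/2.3+60),.052,k) for p in [(163,252),(226,252),(224,330),(163,330)]]);print('blocktop',P.mean(0),np.linalg.norm(P[1]-P[0]),np.linalg.norm(P[2]-P[1]))
f=np.radians(np.r_[72:-9:-4,-10.]);x=-150*np.cos(f);z=150*np.sin(f)
for a,b,c in zip(np.degrees(f[1:]),np.diff(x),-np.diff(z)):print(round(a),round(b,1),round(c,1))
E
python3 -m handwheel '[{"rotation":[0,0,0],"delta_pos":[15,27,0],"fingers":0.35},{"rotation":[0,0,0],"delta_pos":[15,27,0],"fingers":0.35},{"rotation":[0,0,0],"delta_pos":[15,27,0],"fingers":0.35},{"rotation":[0,0,0],"delta_pos":[15,27,0],"fingers":0.35},{"rotation":[0,0,0],"delta_pos":[15,27,0],"fingers":0.35}]'
```

```text
knob [ 0.59634221 -0.31794913  0.2127    ] [ 75.02726567 135.38367092  89.7756494 ]
nest [ 0.51298885 -0.18814213  0.026     ]
blocktop [ 0.50809219 -0.18953446  0.052     ] 0.03749872560246717 0.04804771767457899
68 -9.8 3.6
64 -9.6 4.3
60 -9.2 4.9
56 -8.9 5.5
52 -8.5 6.2
48 -8.0 6.7
44 -7.5 7.3
40 -7.0 7.8
36 -6.4 8.3
32 -5.9 8.7
28 -5.2 9.1
24 -4.6 9.4
20 -3.9 9.7
16 -3.2 10.0
12 -2.5 10.2
8 -1.8 10.3
4 -1.1 10.4
0 -0.4 10.5
-4 0.4 10.5
-8 1.1 10.4
-10 0.8 5.2
t: 32.02
tcp_pos: [0.5973, -0.3189, 0.3024]
tcp_rot: [0.999, 0.035, -0.001, -0.0]
ft_force: [0.4, 0.4, 0.7]
gripper_width: 0.0608
gripper_force: 0.0
```

```bash
python3 -m handwheel '[{"rotation":[0,0,0],"delta_pos":[0,0,35],"fingers":0.35},{"rotation":[0,0,0],"delta_pos":[0,0,30],"fingers":0.35},{"rotation":[0,0,0],"delta_pos":[0,0,20],"fingers":0.35},{"rotation":[0,0,0],"delta_pos":[0,0,10],"fingers":0.35},{"rotation":[0,0,0],"delta_pos":[0,0,0],"fingers":0.35}]'
python3 -m handwheel '[{"rotation":[0,0,0],"delta_pos":[0,0,0],"fingers":0.9},{"rotation":[0,0,0],"delta_pos":[0,0,0],"fingers":0.9},{"rotation":[0,0,0],"delta_pos":[0,0,0],"fingers":0.9},{"rotation":[0,0,0],"delta_pos":[0,0,0],"fingers":0.9},{"rotation":[0,0,0],"delta_pos":[0,0,0],"fingers":0.9}]' 55
python3 -m handwheel '[{"rotation":[0,0,0],"delta_pos":[-9.8,0,3.6],"fingers":0.9},{"rotation":[0,0,0],"delta_pos":[-9.6,0,4.3],"fingers":0.9},{"rotation":[0,0,0],"delta_pos":[-9.2,0,4.9],"fingers":0.9},{"rotation":[0,0,0],"delta_pos":[-8.9,0,5.5],"fingers":0.9},{"rotation":[0,0,0],"delta_pos":[-8.5,0,6.2],"fingers":0.9}]'
```

```text
t: 32.43
tcp_pos: [0.5958, -0.3171, 0.2057]
tcp_rot: [0.999, 0.036, -0.002, -0.001]
ft_force: [-0.1, -0.3, -0.4]
gripper_width: 0.0614
gripper_force: 0.0
t: 32.85
tcp_pos: [0.5973, -0.3179, 0.2099]
tcp_rot: [0.999, 0.035, 0.001, 0.0]
ft_force: [0.4, 0.6, -0.1]
gripper_width: 0.031
gripper_force: 0.6
t: 33.27
tcp_pos: [0.5515, -0.3205, 0.1856]
tcp_rot: [0.999, 0.036, 0.001, 0.0]
ft_force: [-0.5, 2.8, 5.8]
gripper_width: 0.0279
gripper_force: 55.0
```

```bash
python3 -m handwheel '[{"rotation":[0,0,0],"delta_pos":[-8,0,6.7],"fingers":0.9},{"rotation":[0,0,0],"delta_pos":[-7.5,0,7.3],"fingers":0.9},{"rotation":[0,0,0],"delta_pos":[-7,0,7.8],"fingers":0.9},{"rotation":[0,0,0],"delta_pos":[-6.4,0,8.3],"fingers":0.9},{"rotation":[0,0,0],"delta_pos":[-5.9,0,8.7],"fingers":0.9}]'
python3 -m handwheel '[{"rotation":[0,0,0],"delta_pos":[-5.2,0,9.1],"fingers":0.9},{"rotation":[0,0,0],"delta_pos":[-4.6,0,9.4],"fingers":0.9},{"rotation":[0,0,0],"delta_pos":[-3.9,0,9.7],"fingers":0.9},{"rotation":[0,0,0],"delta_pos":[-3.2,0,10],"fingers":0.9},{"rotation":[0,0,0],"delta_pos":[-2.5,0,10.2],"fingers":0.9}]'
python3 - <<'E'
from h import *
s=state();n=np.array([.5128,-.1883]);e=np.array([np.cos(.071),np.sin(.071)]);d=s['tcp_pos'][:2]-n
print('fixture xy',d@e*1000,d@np.array([-e[1],e[0]])*1000,s['tcp_pos'],s['ft_force'])
E
```

```text
t: 33.68
tcp_pos: [0.5163, -0.3231, 0.1463]
tcp_rot: [0.999, 0.035, 0.0, 0.0]
ft_force: [-1.8, 2.6, 5.5]
gripper_width: 0.028
gripper_force: 55.0
t: 34.1
tcp_pos: [0.4967, -0.3245, 0.0975]
tcp_rot: [0.999, 0.035, -0.0, -0.0]
ft_force: [-2.8, 3.5, 4.3]
gripper_width: 0.0279
gripper_force: 55.0
fixture xy -25.73204512504807 -134.70222526263274 [ 0.49668861 -0.32448829  0.09745348] [-2.80935735  3.45080083  4.28732855]
```

```bash
python3 -m handwheel '[{"rotation":[0,0,0],"delta_pos":[-1.8,0,10.3],"fingers":0.9},{"rotation":[0,0,0],"delta_pos":[-1.1,0,10.4],"fingers":0.9},{"rotation":[0,0,0],"delta_pos":[-0.4,0,10.5],"fingers":0.9},{"rotation":[0,0,0],"delta_pos":[0.4,0,10.5],"fingers":0.9},{"rotation":[0,0,0],"delta_pos":[0.5,0,5],"fingers":0.9}]'
python3 -m handwheel '[{"rotation":[0,0,0],"delta_pos":[0.6,0,5.4],"fingers":0.9},{"rotation":[0,0,0],"delta_pos":[0.8,0,5.2],"fingers":0.9},{"rotation":[0,0,0],"delta_pos":[0,0,0],"fingers":0.9},{"rotation":[0,0,0],"delta_pos":[0,0,0],"fingers":0.9},{"rotation":[0,0,0],"delta_pos":[0,0,0],"fingers":0.9}]'
python3 - <<'E'
from h import *
s=state();z=s['tcp_pos'][2];print(s['tcp_pos'],s['ft_force'],s['gripper_width']);save('wrist','w13');b=get_image('scene');a=cv2.imread('pics/w13.png')[:,:,::-1]
o=np.zeros((420,800,3),np.uint8);o[:,:440]=a[:,100:540];o[:,440:]=cv2.resize(b[100:240,260:380],(360,420),interpolation=cv2.INTER_CUBIC)
cv2.imwrite('pics/c13.png',o[:,:,::-1])
E
```

```text
t: 34.52
tcp_pos: [0.4943, -0.3246, 0.0501]
tcp_rot: [0.999, 0.035, -0.0, -0.0]
ft_force: [-4.5, 4.3, 8.9]
gripper_width: 0.0281
gripper_force: 55.0
t: 34.93
tcp_pos: [0.4961, -0.3246, 0.0409]
tcp_rot: [0.999, 0.035, -0.0, 0.0]
ft_force: [-6.7, 6.0, 17.0]
gripper_width: 0.0279
gripper_force: 55.0
[ 0.49611029 -0.32456447  0.04091305] [-6.6796409   6.04256634 17.02189581] 0.027887577386037136
```

View pics/c13.png

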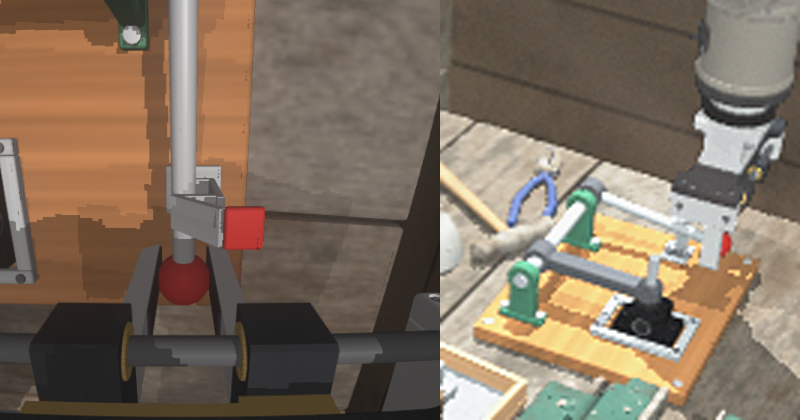

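The catch (200,215) now lies across the lever and the foot bears on the block. I'll ease off and let go.

```bash
python3 -m handwheel '[{"rotation":[0,0,0],"delta_pos":[-0.5,0,-3],"fingers":0.9},{"rotation":[0,0,0],"delta_pos":[-0.5,0,-4],"fingers":0.9},{"rotation":[0,0,0],"delta_pos":[0,0,0],"fingers":0.9},{"rotation":[0,0,0],"delta_pos":[0,0,0],"fingers":0.5},{"rotation":[0,0,0],"delta_pos":[0,0,0],"fingers":0.45}]'
python3 -m handwheel '[{"rotation":[0,0,0],"delta_pos":[0,0,0],"fingers":0.45},{"rotation":[0,0,0],"delta_pos":[0,0,0],"fingers":0.45},{"rotation":[0,0,0],"delta_pos":[0,0,-30],"fingers":0.45},{"rotation":[0,0,0],"delta_pos":[0,0,-40],"fingers":0.45},{"rotation":[0,0,0],"delta_pos":[0,0,-40],"fingers":0.45}]'
python3 -m handwheel '[{"rotation":[0,0,0],"delta_pos":[0,0,-40],"fingers":0.45},{"rotation":[0,0,0],"delta_pos":[0,0,-40],"fingers":0.45},{"rotation":[0,0,0],"delta_pos":[0,0,-40],"fingers":0.45},{"rotation":[0,0,0],"delta_pos":[0,0,0],"fingers":0.45},{"rotation":[0,0,0],"delta_pos":[0,0,0],"fingers":0.45}]'
python3 - <<'E'
from h import *
a=save('wrist','w14');b=get_image('top')
o=np.zeros((420,800,3),np.uint8);o[:,:400]=a[:,80:480];o[:,400:]=cv2.resize(b[165:305,210:430],(400,255),interpolation=cv2.INTER_CUBIC)[:,:].repeat(1,0) if False else 0
o[:255,400:]=cv2.resize(b[165:305,210:430],(400,255),interpolation=cv2.INTER_CUBIC)
cv2.imwrite('pics/c14.png',o[:,:,::-1]);print(state()['ft_force'])
E
```

```text
t: 35.45
tcp_pos: [0.4952, -0.3251, 0.0472]
tcp_rot: [0.999, 0.035, 0.0, 0.0]
ft_force: [-0.4, 0.2, -0.4]
gripper_width: 0.0383
gripper_force: 0.0
t: 35.87
tcp_pos: [0.4944, -0.3245, 0.1579]
tcp_rot: [0.999, 0.035, -0.001, -0.001]
ft_force: [0.7, -1.1, 0.3]
gripper_width: 0.0516
gripper_force: 0.0
t: 36.28
tcp_pos: [0.496, -0.3255, 0.2797]
tcp_rot: [0.999, 0.035, 0.002, 0.001]
ft_force: [0.1, 0.3, -0.6]
gripper_width: 0.0515
gripper_force: 0.0
[ 0.43511259 -0.45898349  0.00178747]
```

View pics/c14.png

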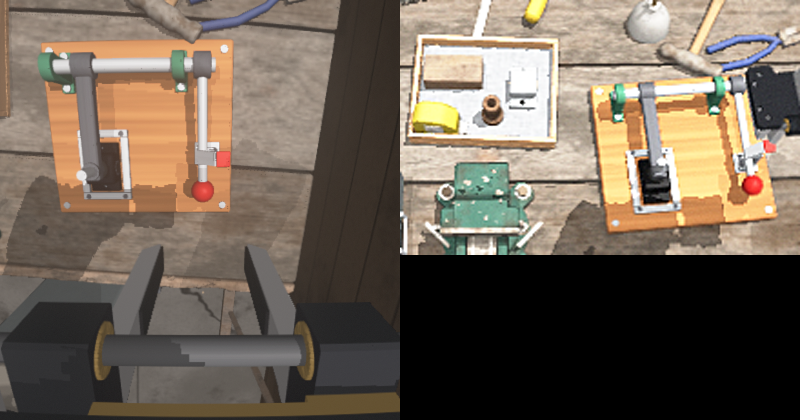

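The lever is caught down with the foot on the black block. All four things are in the tray, the oil can is undisturbed and the gripper is clear.

```bash
python3 -c "
from cell import *
print(close_job())"
```

```text
the job is handed in; nothing more can be done
None
```

The changeover is done and handed in: the finished block, wood block, tape measure and spacer are in the tray, the black block is clamped in the nest with the lever held by its catch, and the oil can was not touched. I found the black block in the camera images rather than by feeling across the box floor.

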